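# Click the loose wrench sockets onto the clip rail in size order

### The arm

A 6-joint arm with a two-finger parallel gripper is mounted at the origin on the work surface. World frame = base frame: x ahead of the robot, y to its left, z up, the work surface at z = 0. Lengths are in mm, angles in rad, forces in N, time in s.
With the tool pointing down it reaches from about 350 to 850 mm from the base axis. Payload 8.1 kg.
Tool frame: the origin (TCP) lies midway between the tips of the shut fingers; the grasp point (between the pads) lies 19 mm behind it; z points along the fingers, y is the direction in which the jaws open and shut (so a half turn about z gives the same grasp; the last joint's range is limited). The gripper opens to 93 mm and grips with 3 to 60 N. Pads are 15 mm wide; open, the fingers measure 128 mm over their backs; the gripper's body (75 mm by 188 mm) begins 65 mm behind the grasp point.
Start: joints at [-1.285, 0.13, 1.488, -0, 1.523, -0.085], TCP at [217.437, -559.219, 186.435] pointing down, gripper open.
Joint ranges: [-2.96, 2.96], [-0.89, 2.26], [0.02, 2.5], [-1.34, 4.48], [0, 2.73], [-2.66, 2.66]. Speed limits (rad/s): [2.39, 2.39, 2.79, 3.14, 3.14, 3.14].

### API

Orientations are given as a rotation vector (axis times angle).
In Python, from plant import manip, eyes, workorder gives the robot as it stands.
- The arm moves only by the tool carry_out, never from a script. Its arguments are lists of equal length, an entry for each row: "xyz": the shift along the world's x, y, z in cm, a list of three; "twist": the turn about the world's z in degrees. A call has 1 to 8 rows; each row shifts and turns the commanded pose from where the row before left it; what a row does not reach is not made up. A row lasts 1/10 s, in which the tool goes at most 50 mm and 8.59 degrees, less where a joint would pass 70% of its speed; a pose out of reach is approached as far as the arm can. A call with a gripper value outside its range is refused whole. "hand" is the opening, from 0 (shut) to 1 (fully open), set as the call begins (left out, the last holds). The fingers move at their own pace and stop on an object; "force" is the grip in N (left out, the last holds). Time passes only in rows, so rows that do not move let the fingers close. It gives the time, the measured TCP pose, the force and the opening at its end, in the units of the state.
- manip.sense(): the state, without advancing time (a new reading comes with each control period).
- eyes.camera(name): name is "scene" or "top" or "wrist"; returns (picture, depth): 400x640x3 uint8, blue, green, red; 400x640 float32, mm along the optical axis (not along the pixel's ray), 0 where there is no reading.
- eyes.get_calibration(name): a dict with "mtx" (3x3 intrinsics, pixels), "R" (3x3) and "t" (3): a world point X has camera coordinates R X + t. Camera axes: x right, y down, z forward; pixel columns grow to the right and rows downward; lengths in mm; the calibration is good to about 2 mm. A picture is of the moment at which its call begins: read the wrist's pose just before it. get_calibration takes no time and is no camera call; for the wrist camera it gives the pose at the moment of the call.
- workorder.job_done(): hands the job in, once; it reports no verdict.
The state is a dict: "time": time; "joint_positions": joint angles; "qvel": joint speeds; "joint_efforts": joint torques, N m; "ee_pos": TCP position; "eef_rot": TCP orientation; "wrist_force": force on the tool from outside, world axes, zero at the start; "torque": the same for the moment, N m; "finger_gap": finger opening in mm.
Only numpy, scipy, OpenCV 4.12 (cv2) and the standard library are available. Lean on these libraries where they do the work, as an engineer would, in place of code of your own. Each camera call takes 0.05 s, during which the arm holds its last target.

### The job

Put the three loose wrench sockets away on the clip rail in size order, each one in the spring clip of its own size: lay it across the clip, centred, either way round, and press it down until it clicks fully home on the seat. The clips slide a little on their track, so find where each one stands; press firmly but do not hammer the rail, and leave the spray can, the tape roll, the tin and the wrench where they are.

Things in the scene. Friction and masses are not known exactly. Their poses are not given: they have to be found in the camera images.
- socket_small: The small deep wrench socket: a plain steel cylinder 26 mm across and 80 mm long (about 190 g), lying on its side and free to roll. Origin at its middle (on its axis, 13 mm above what it lies on); its x axis runs along the cylinder, six-sided mouth at +x, square drive hole at -x; y and z turn as it rolls.
- socket_middle: The middle deep wrench socket: a plain steel cylinder 32 mm across and 80 mm long (about 280 g), lying on its side and free to roll. Origin at its middle (on its axis, 16 mm above what it lies on); its x axis runs along the cylinder, six-sided mouth at +x, square drive hole at -x; y and z turn as it rolls.
- socket_large: The large deep wrench socket: a plain steel cylinder 38 mm across and 80 mm long (about 380 g), lying on its side and free to roll. Origin at its middle (on its axis, 19 mm above what it lies on); its x axis runs along the cylinder, six-sided mouth at +x, square drive hole at -x; y and z turn as it rolls.
- rail: Rail fixed to the bench: board 320 x 70 x 10 mm, on it a 24 mm wide track, top 20 mm above the bench. Origin under its middle; x along the rail from small to large clip, y across (as clipped sockets lie), z up. Three upward-opening spring clips, 22 mm wide along y; each stands up to 9 mm either way along x from the middle of its place (not measured: look or feel) and slides there against some 9 N.
- place_small (a point): Middle of the place of the clip for the 26 mm socket, at the height of its rigid seat, 28 mm above the bench; fixed on the rail, axes as the rail's. Two sprung jaws, 33 mm over their outsides; round lips (3 mm radius) 22 mm apart, tops 24 mm above the seat. A socket laid centrally on the lips stays, underside 16 mm above the seat; some 10 to 20 N near the clip snaps it home.
- place_middle (a point): Middle of the place of the clip for the 32 mm socket, at the height of its rigid seat, 28 mm above the bench; fixed on the rail, axes as the rail's. Two sprung jaws, 39 mm over their outsides; round lips (3 mm radius) 27 mm apart, tops 28.5 mm above the seat. A socket laid centrally on the lips stays, underside 19 mm above the seat; some 10 to 20 N near the clip snaps it home.
- place_large (a point): Middle of the place of the clip for the 38 mm socket, at the height of its rigid seat, 28 mm above the bench; fixed on the rail, axes as the rail's. Two sprung jaws, 45 mm over their outsides; round lips (3 mm radius) 32 mm apart, tops 33 mm above the seat. A socket laid centrally on the lips stays, underside 22 mm above the seat; some 10 to 20 N near the clip snaps it home.
- spray_can: Bystander: upright spray can, 52 mm across, about 150 mm tall. Origin under its middle.
- tape_roll: Bystander: empty cardboard tape core lying flat, 90 mm across, 24 mm high. Origin under its middle.
- grease_tin: Bystander: closed round steel tin, 68 mm across, about 60 mm tall. Origin under its middle.
- wrench: Bystander: open-end wrench about 180 mm long, lying flat on the bench. Origin under its middle, x along it.
Things that resemble listed ones, but are neither listed nor needed, are in the scene too. What is shaped like the socket_large but orange or red is not meant. Leave any blue look-alike of the socket_middle alone.

How it is judged (in metres and radians):
At the end, for the whole second after the job is handed in: Each socket lies at rest in the clip of its size: axis within 3 mm of its home height (13, 16, 19 mm above the seat), within 12 mm of the middle of the clip's place along the rail and 12 mm across it, and within 0.12 rad of the rail's y axis (x of socket_small in the frame of place_small between -0.012 and 0.012 m and y of socket_small in the frame of place_small between -0.012 and 0.012 m and z of socket_small in the frame of place_small between 0.01 and 0.016 m and angle between the x axis of each of socket_small, socket_middle, socket_large and the y axis of rail, either way round below 0.12 rad and linear speed of each of socket_small, socket_middle, socket_large below 0.02 m/s and x of socket_middle in the frame of place_middle between -0.012 and 0.012 m and y of socket_middle in the frame of place_middle between -0.012 and 0.012 m and z of socket_middle in the frame of place_middle between 0.013 and 0.019 m and x of socket_large in the frame of place_large between -0.012 and 0.012 m and y of socket_large in the frame of place_large between -0.012 and 0.012 m and z of socket_large in the frame of place_large between 0.016 and 0.022 m); the robot touches nothing.
It fails at once if the spray can is shifted by more than 30 mm (distance of spray_can from where it was at the start of the episode above 0.03 m).
It fails at once if the tape roll is shifted by more than 30 mm (distance of tape_roll from where it was at the start of the episode above 0.03 m).
It fails at once if the grease tin is shifted by more than 30 mm (distance of grease_tin from where it was at the start of the episode above 0.03 m).
It fails at once if the wrench is shifted by more than 30 mm (distance of wrench from where it was at the start of the episode above 0.03 m).
It fails at once if the rail is hammered: more than 80 N bears on the rail and its clips (contact force between rail and anything else above 80 N).
It also fails if it takes over 72 s, if anything falls off the work surface, if the arm or the gripper's body presses on something with over 40 N, if the wrist force passes 120 N, or if a joint passes its speed limit or range.

## Working session

There is one attempt and no reset: what is moved stays moved. The work goes in short steps, Python scripts to look and compute and a tool call to move; the robot and the scene stay as the last step left them, time stands still between calls to the robot, and variables do not carry over. Pictures are saved under pics/ and viewed, and the job is handed in when it is done.

Besides the shell and the picture viewer there is one more tool, called after "Request:" as name([rows], argument=value, ...), one row to a line, values as JSON. carry_out: Moves the arm, as the interface text tells. Its arguments: {"type":"object","properties":{"xyz":{"type":"array"},"twist":{"type":"array"},"hand":{"type":"number"},"force":{"type":"number"}},"required":["xyz","twist"]}

```bash
ls; mkdir -p pics; python3 - <<'E'
from plant import manip, eyes, workorder
import cv2, numpy as np
s=manip.sense(); print({k:np.round(v,3).tolist() for k,v in s.items()})
for n in ("scene","top"):
    p,d=eyes.camera(n); cv2.imwrite(f"pics/{n}0.png",p); np.save(f"pics/{n}0_d.npy",d)
    c=eyes.get_calibration(n); print(n,np.round(c["mtx"],1).tolist(),np.round(c["R"],3).tolist(),np.round(c["t"],1).tolist())
    np.savez(f"pics/{n}_cal.npz",**c)
E
```

```text
pics
{'time': 0.0, 'joint_positions': [-1.285, 0.131, 1.489, 0.0, 1.523, -0.085], 'qvel': [-0.0, -0.0, 0.001, 0.0, 0.0, 0.001], 'joint_efforts': [0.001, -55.985, -49.176, 0.077, 0.036, -0.0], 'ee_pos': [217.276, -558.589, 185.384], 'eef_rot': [-3.086, -0.579, 0.0], 'wrist_force': [-0.242, 0.352, 1.16], 'torque': [-0.017, -0.001, 0.058], 'finger_gap': 92.875}
scene [[425.6, 0.0, 322.4], [0.0, 425.6, 203.5], [0.0, 0.0, 1.0]] [[0.411, 0.911, 0.012], [0.527, -0.227, -0.819], [-0.744, 0.343, -0.574]] [-180.0, -304.5, 1422.1]
top [[377.6, 0.0, 316.4], [0.0, 377.6, 196.8], [0.0, 0.0, 1.0]] [[-0.007, -1.0, -0.003], [-0.994, 0.007, -0.108], [0.108, 0.002, -0.994]] [-46.3, 583.9, 772.2]
```

View pics/scene0.png

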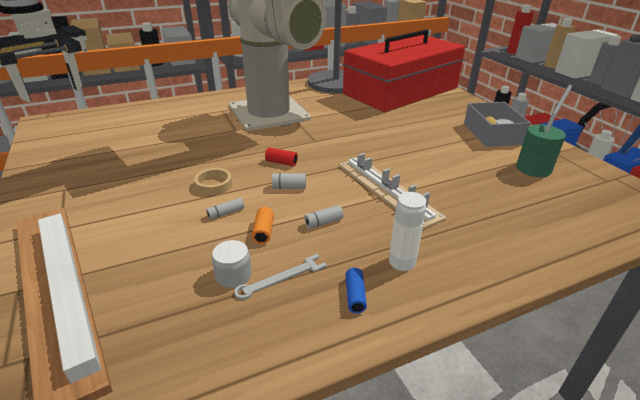

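View pics/top0.png

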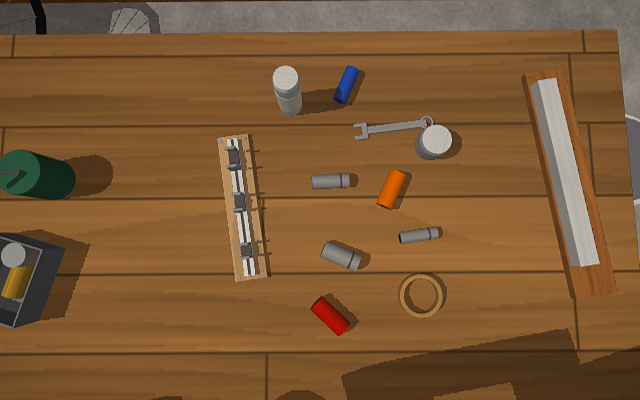

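The top view shows three grey sockets at about (419,235), (331,181) and (342,255). The orange (391,189), red (330,316) and blue (346,85) ones are decoys. The rail runs from (234,137) to (252,280). Next I'll enlarge and measure.

```bash
cat > h.py <<'E'
import numpy as np, cv2
def cloud(d,c):
    K=np.array(c["mtx"]);R=np.array(c["R"]);t=np.array(c["t"]).ravel()
    v,u=np.indices(d.shape)
    X=np.stack([(u-K[0,2])/K[0,0]*d,(v-K[1,2])/K[1,1]*d,d],-1)
    return (X-t)@R
def ray(u,v,z,c):
    K=np.array(c["mtx"]);R=np.array(c["R"]);t=np.array(c["t"]).ravel()
    o=-R.T@t; r=R.T@np.linalg.inv(K)@np.array([u,v,1.])
    return o+r*(z-o[2])/r[2]
def proj(X,c):
    K=np.array(c["mtx"]);R=np.array(c["R"]);t=np.array(c["t"]).ravel()
    p=K@(R@np.asarray(X,float)+t); return p[:2]/p[2]
E
python3 - <<'E'
from h import *
p=cv2.imread("pics/top0.png");d=np.load("pics/top0_d.npy");c=dict(np.load("pics/top_cal.npz"))
W=cloud(d,c)
cv2.imwrite("pics/crop1.png",cv2.resize(p[120:290,210:450],None,fx=3.3,fy=3.3,interpolation=cv2.INTER_CUBIC))
hsv=cv2.cvtColor(p,cv2.COLOR_BGR2HSV)
print("table z",np.median(W[300:340,100:200,2]), np.median(W[200:260,280:310,2]))
m=((hsv[...,1]<60)&(W[...,2]>6)).astype(np.uint8)
n,l,st,ce=cv2.connectedComponentsWithStats(m)
for i in range(1,n):
    if st[i,4]>80 and 210<ce[i,0]<520:
        P=W[l==i]; r=cv2.minAreaRect(P[:,:2].astype(np.float32))
        print(ce[i].round(1),st[i,4],"ctr",np.round(r[0],1),"size",np.round(r[1],1),"ang",round(r[2],1),"z95",np.percentile(P[:,2],[5,50,98]).round(1))
E
```

```text
table z -0.2299975892265356 0.03239627374547505
[287.4  89.3] 1109 ctr [657.2  -9. ] size [327.8  50.2] ang 6.3 z95 [ 24.9 139.2 152.1]
[418.5 136.7] 1481 ctr [ 665.4 -156.8] size [166.3 360.1] ang 33.3 z95 [ 6.6 50.7 62.6]
[240.5 206.5] 1637 ctr [578.   94.7] size [285.9 174.7] ang 29.7 z95 [17.8 21.6 60.6]
[330.3 180.6] 519 ctr [567.1 -83.9] size [135.3  79.8] ang 3.9 z95 [21.  29.7 33.9]
[418.4 234.7] 429 ctr [ 494.  -179.8] size [ 28.1 254.3] ang 4.9 z95 [18.  24.1 28. ]
[340.6 255.9] 659 ctr [462.6 -91.3] size [99.2 36.5] ang 67.4 z95 [26.6 35.3 39.3]
```

```bash
python3 - <<'E'
from h import *
p=cv2.imread("pics/top0.png");d=np.load("pics/top0_d.npy");c=dict(np.load("pics/top_cal.npz"))
W=cloud(d,c)
z=W[...,2][130:290,212:272]
im=np.clip(z/70*255,0,255).astype(np.uint8)
a=cv2.resize(cv2.applyColorMap(im,2),None,fx=3.5,fy=3.5,interpolation=cv2.INTER_NEAREST)
b=cv2.resize(p[130:290,212:272],None,fx=3.5,fy=3.5,interpolation=cv2.INTER_CUBIC)
cv2.imwrite("pics/rail1.png",np.hstack([a,b]))
E
```

```text
(no output)
```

View pics/crop1.png

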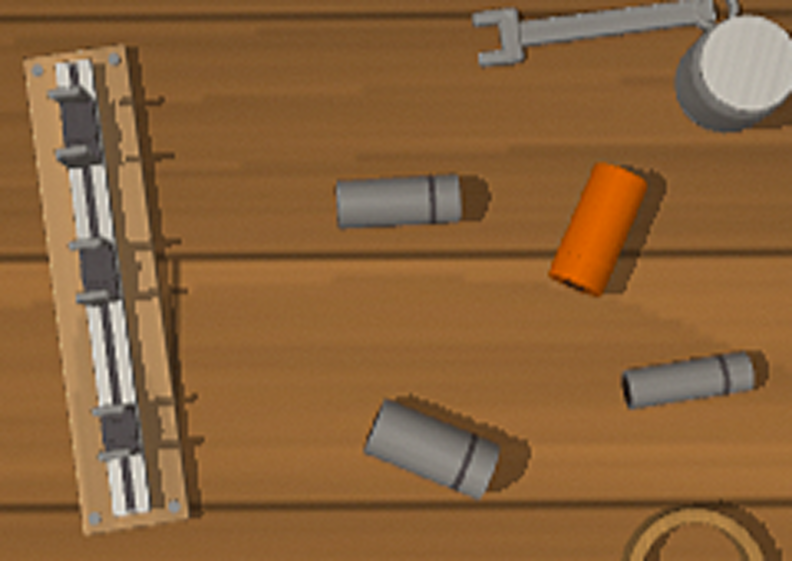

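View pics/rail1.png

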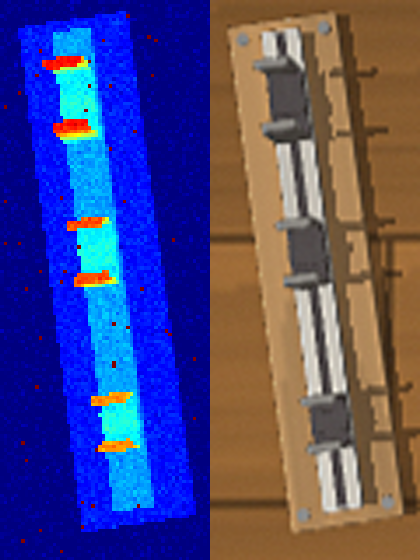

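```bash
python3 - <<'E'
from h import *
p=cv2.imread("pics/top0.png");d=np.load("pics/top0_d.npy");c=dict(np.load("pics/top_cal.npz"))
W=cloud(cv2.medianBlur(d,3),c)
W0=cloud(d,c)
def rect(P):
    r=cv2.minAreaRect(P.astype(np.float32)); b=cv2.boxPoints(r); 
    e=b[1]-b[0]; f=b[2]-b[1]; L=e if np.hypot(*e)>np.hypot(*f) else f
    return np.round(r[0],1),np.round(sorted(r[1]),1),round(np.degrees(np.arctan2(L[1],L[0]))%180,2)
def comp(lo,hi,x0,x1,y0,y1):
    m=np.zeros(d.shape,np.uint8); m[y0:y1,x0:x1]=((W[...,2]>lo)&(W[...,2]<hi))[y0:y1,x0:x1]
    n,l,st,ce=cv2.connectedComponentsWithStats(m); i=1+np.argmax(st[1:,4]); return l==i
m=comp(5,80,205,280,125,290); rc=rect(W[m][:,:2]); print("rail",rc)
# board by color rays at z=10: corners
for nm,(x0,x1,y0,y1) in dict(small=(390,450,215,250),mid=(300,365,165,200),large=(310,380,230,280)).items():
    m=comp(5,60,x0,x1,y0,y1); P=W[m]; 
    top=P[P[:,2]>np.percentile(P[:,2],98)-5]
    print(nm,rect(P[:,:2]),"top med",rect(top[:,:2]),np.percentile(P[:,2],98).round(1))
a=np.radians(rc[2]); 
if np.cos(a)<0: a+=np.pi
ex=np.array([np.cos(a),np.sin(a)]);ey=np.array([-ex[1],ex[0]])
m=comp(5,80,205,280,125,290);P=W0[m]
X=(P[:,:2]-rc[0])@ex;Y=(P[:,:2]-rc[0])@ey;Z=P[:,2]
print("angle",np.degrees(a))
s=(Z>42)&(Z<70)
o=np.argsort(X[s])
from scipy.cluster.hierarchy import fclusterdata
L=fclusterdata(X[s][:,None],6,criterion='distance')
for k in sorted(set(L),key=lambda k:X[s][L==k].mean()):
    q=L==k; print("lip n",q.sum(),"x",np.round([X[s][q].min(),np.median(X[s][q]),X[s][q].max()],1),"y",np.round([Y[s][q].min(),np.median(Y[s][q]),Y[s][q].max()],1),"z",Z[s][q].max().round(1))
s=(Z>25)&(Z<31)
print("seat"); 
L=fclusterdata(X[s][:,None],8,criterion='distance')
for k in sorted(set(L),key=lambda k:X[s][L==k].mean()):
    q=L==k
    if q.sum()>10: print(q.sum(),np.round([X[s][q].min(),np.median(X[s][q]),X[s][q].max()],1),np.round([Y[s][q].min(),np.median(Y[s][q]),Y[s][q].max()],1))
E
```

```text
rail (array([568. , 113.6]), array([ 70.5, 319.9]), np.float32(8.31))
small (array([ 502.3, -268.1]), array([26.3, 81.8]), np.float32(98.28)) top med (array([ 502.3, -267.9]), array([19.1, 80.2]), np.float32(98.98)) 26.5
mid (array([620.8, -80.7]), array([31.6, 80.2]), np.float32(92.47)) top med (array([621.1, -80.8]), array([23. , 80.2]), np.float32(93.76)) 32.4
large (array([ 459.6, -100.5]), array([37.9, 81.2]), np.float32(67.9)) top med (array([ 460. , -100.6]), array([25.6, 80.4]), np.float32(66.59)) 38.2
angle 8.309999
lip n 29 x [-113.2 -110.2 -107.3] y [-10.9  -1.1   9. ] z 54.7
lip n 32 x [-85.5 -82.6 -79.7] y [-11.   -0.8  10. ] z 54.1
lip n 38 x [-14.  -12.1  -8.2] y [-10.7   0.1  10.1] z 59.5
lip n 30 x [18.9 21.5 24.6] y [-10.6  -1.1  10.1] z 59.7
lip n 47 x [76.6 78.5 84.1] y [-10.7   0.3   9.8] z 64.3
lip n 34 x [115.6 118.7 122.6] y [-10.9  -0.4  10.8] z 62.6
seat
100 [-110.9  -97.3  -85.1] [-10.9  -1.1  10.8]
129 [-13.9   7.6  22.9] [-11.3  -0.7  10.7]
137 [ 77.1 103.4 121.4] [-11.4  -0.7  10.5]
```

```bash
python3 - <<'E'
from h import *
c=dict(np.load("pics/top_cal.npz")); s=dict(np.load("pics/scene_cal.npz"))
print("cam",-c["R"].T@c["t"].ravel())
for n,u,v,z in [("can top",286,77,150),("can base",291,105,0),("tape",421,296,24),("tin",435,140,60),("orange",391,189,19),("red",330,316,19)]:
    print(n,ray(u,v,z,c).round(0))
# second view: lips in scene camera
a=np.radians(8.31);ex=np.array([np.cos(a),np.sin(a)]);ey=np.array([-ex[1],ex[0]]);o=np.array([568,113.6])
p=cv2.imread("pics/scene0.png");x0,y0,f=325,140,5
q=cv2.resize(p[y0:y0+100,x0:x0+150],None,fx=f,fy=f,interpolation=cv2.INTER_CUBIC)
for X,h in [(-110.4,52),(-82.4,52),(-11.6,56.5),(21.4,56.5),(79.6,61),(117.6,61)]:
    pts=[]
    for Y in (-11,11):
        w=o+X*ex+Y*ey; u=proj([*w,h],s); pts.append(tuple(int(round(t)) for t in ((u-[x0,y0]+.5)*f)))
    cv2.line(q,*pts,(0,0,255),1)
for X,Y in [(-160,-35),(160,-35),(-160,35),(160,35)]:
    w=o+X*ex+Y*ey;u=proj([*w,10],s);cv2.circle(q,tuple(int(round(t)) for t in ((u-[x0,y0]+.5)*f)),3,(255,0,0),-1)
cv2.imwrite("pics/sceneclips.png",q)
E
```

```text
cam [497.06580026 -51.93808312 830.40376389]
can top [797.   5. 150.]
can base [797.   6.   0.]
tape [ 374. -267.   24.]
tin [ 698. -299.   60.]
orange [ 601. -212.   19.]
red [334. -77.  19.]
```

View pics/sceneclips.png

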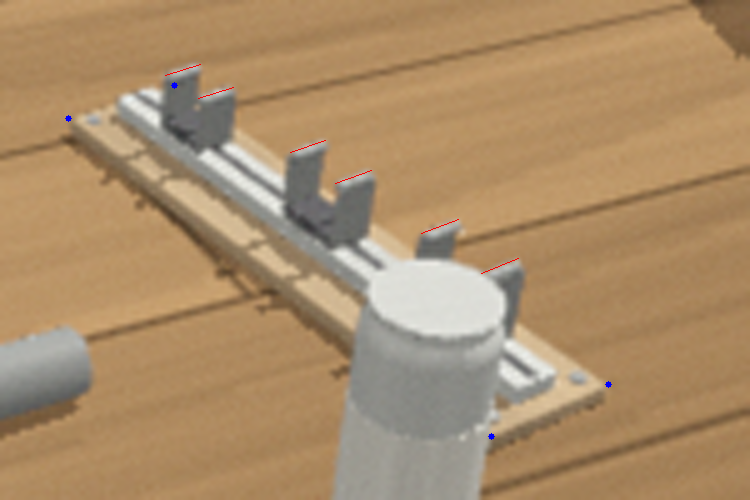

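Request:
carry_out([
  [3.5, 4.0, 0],
  [3.5, 4.0, 0],
  [3.5, 4.0, 0],
  [3.5, 4.0, 0],
  [3.5, 4.0, 0],
  [3.5, 4.0, 0],
  [3.5, 4.0, 0],
  [3.5, 3.8, 0],
], twist=[8, 8, 8, 8, 8, 8, 8, 8], hand=0.6, force=40)

```text
time: 0.9
ee_pos: [482.6, -257.1, 186.1]
eef_rot: [-2.305, -2.134, 0.0]
wrist_force: [0.5, -0.5, -0.9]
finger_gap: 55.7
```

Request:
carry_out([
  [0, 0, -5],
  [0, 0, -3],
  [0, 0, 0],
  [0, 0, 0],
], twist=[6.5, 6.5, 0, 0])

```text
time: 1.3
ee_pos: [481.3, -258.8, 106.4]
eef_rot: [-2.059, -2.371, 0.0]
wrist_force: [-0.3, -0.3, 1.0]
finger_gap: 55.8
```

```bash
python3 - <<'E'
from plant import manip, eyes
from h import *
s=manip.sense(); c=eyes.get_calibration("wrist"); p,d=eyes.camera("wrist")
print(s["time"],np.round(s["ee_pos"],1),np.round(s["eef_rot"],3))
cv2.imwrite("pics/w1.png",p); W=cloud(cv2.medianBlur(d,3),c)
m=((W[...,2]>8)&(W[...,2]<31)).astype(np.uint8)
n,l,st,ce=cv2.connectedComponentsWithStats(m)
for i in range(1,n):
    if st[i,4]>800:
        P=W[l==i];r=cv2.minAreaRect(P[:,:2].astype(np.float32));print(ce[i].round(),st[i,4],np.round(r[0],1),np.round(r[1],1),round(r[2],1),np.percentile(P[:,2],98).round(1))
E
```

```text
1.3 [ 481.3 -258.8  106.4] [-2.059 -2.371  0.   ]
[521.  24.] 1305 [ 622.7 -105.6] [31.  30.3] 3.7 30.9
[453. 149.] 1062 [ 601.2 -210.4] [38.3 80.9] 65.9 30.9
[614. 190.] 1610 [ 745.4 -230.5] [ 22.5 129. ] 11.1 9.3
[192. 180.] 4383 [ 377.3 -266.1] [89.2 88.8] 47.9 25.5
[340. 200.] 2689 [ 503.1 -266.9] [26.1 80.8] 8.4 27.1
```

View pics/w1.png

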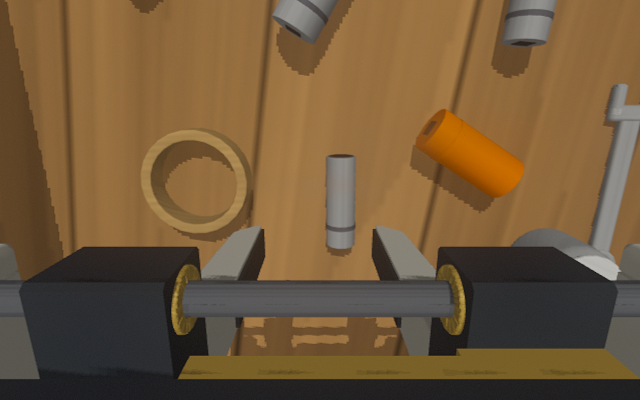

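Request:
carry_out([
  [1.8, 1.8, 0],
  [0, 0, -4],
  [0, 0, -3],
  [0, 0, -2],
  [0, 0, -1.2],
  [0, 0, 0],
  [0, 0, 0],
], twist=[0.2, 0, 0, 0, 0, 0, 0])

```text
time: 2.05
ee_pos: [501.0, -242.1, 6.4]
eef_rot: [2.052, 2.376, 0.001]
wrist_force: [-0.1, -0.4, 1.1]
finger_gap: 55.8
```

Request:
carry_out([
  [0, 0, 0],
  [0, 0, 0],
  [0, 0, 0],
  [0, 0, 0],
  [0, 0, 0],
], twist=[0, 0, 0, 0, 0], hand=0.1, force=40)

```text
time: 2.55
ee_pos: [499.9, -241.1, 4.6]
eef_rot: [2.052, 2.379, 0.0]
wrist_force: [1.0, 0.0, 0.6]
finger_gap: 20.4
```

Request:
carry_out([
  [0, 0, 0],
  [0, 0, 0],
], twist=[0, 0])

```text
time: 2.75
ee_pos: [499.7, -241.0, 4.4]
eef_rot: [-2.052, -2.379, 0.0]
wrist_force: [-0.1, 0.2, 0.2]
finger_gap: 10.2
```

```bash
cat > look.py <<'E'
import sys
from plant import manip, eyes
from h import *
n,out=sys.argv[1:3]; s=manip.sense(); c=eyes.get_calibration(n); p,d=eyes.camera(n)
print(s["time"],np.round(s["ee_pos"],1),np.round(s["eef_rot"],3),np.round(s["wrist_force"],1),s["finger_gap"])
np.savez("pics/"+out+".npz",d=d,**c); cv2.imwrite("pics/"+out+"_raw.png",p)
if len(sys.argv)>3:
    x0,y0,w,h=map(int,sys.argv[3:7]); f=min(780/w,580/h); p=cv2.resize(p[y0:y0+h,x0:x0+w],None,fx=f,fy=f,interpolation=cv2.INTER_CUBIC)
cv2.imwrite("pics/"+out+".png",p)
E
python3 look.py wrist w2
```

```text
2.75 [ 499.7 -241.     4.4] [-2.052 -2.379  0.   ] [-0.1  0.2  0.2] 10.168179046431716
```

View pics/w2.png

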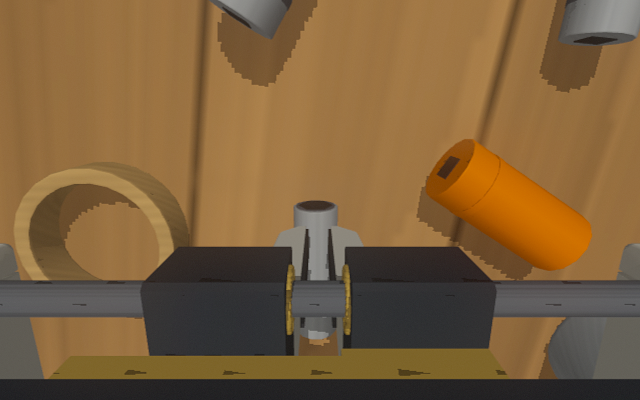

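```bash
python3 - <<'E'
from h import *
z=np.load("pics/w2.npz"); p=cv2.imread("pics/w2_raw.png"); W=cloud(z["d"],z)
cv2.imwrite("pics/w2c.png",cv2.resize(p[190:360,250:390],None,fx=4,fy=3.4,interpolation=cv2.INTER_CUBIC))
for v in (203,210,220,230,240,250,270,290,310,325,335,345):
    print(v,[tuple(int(round(t)) for t in W[v,u]) for u in (280,295,305,312,318,325,332,345,358)])
E
```

```text
203 [(476, -233, 1), (485, -231, 2), (491, -228, 11), (495, -227, 11), (499, -227, 11), (503, -226, 11), (507, -226, 11), (516, -227, 1), (524, -226, 0)]
210 [(477, -237, 2), (486, -230, 20), (492, -228, 24), (496, -227, 24), (499, -227, 24), (503, -226, 24), (507, -226, 22), (517, -232, 0), (524, -230, 2)]
220 [(478, -244, 1), (487, -235, 21), (493, -233, 25), (496, -232, 27), (500, -232, 27), (504, -232, 25), (508, -232, 21), (518, -238, 2), (526, -237, 2)]
230 [(478, -250, 1), (488, -233, 45), (493, -234, 39), (497, -238, 28), (501, -238, 27), (504, -237, 26), (507, -230, 44), (513, -229, 44), (527, -243, 1)]
240 [(482, -234, 57), (489, -233, 57), (494, -234, 53), (498, -244, 26), (501, -244, 26), (505, -243, 26), (506, -230, 58), (512, -230, 57), (518, -229, 57)]
250 [(487, -206, 130), (490, -233, 68), (494, -234, 65), (499, -250, 26), (502, -249, 27), (506, -250, 25), (506, -232, 65), (502, -204, 130), (505, -203, 131)]
270 [(488, -206, 139), (491, -233, 86), (495, -236, 79), (501, -262, 27), (504, -261, 26), (508, -262, 25), (505, -232, 84), (502, -206, 136), (504, -203, 140)]
290 [(489, -207, 146), (492, -211, 138), (494, -211, 138), (495, -211, 137), (496, -210, 138), (498, -210, 137), (499, -210, 138), (502, -208, 140), (504, -206, 144)]
310 [(489, -211, 146), (492, -214, 140), (494, -214, 140), (496, -214, 140), (497, -214, 140), (498, -213, 141), (500, -214, 139), (502, -212, 141), (504, -209, 145)]
325 [(490, -214, 146), (493, -234, 117), (502, -299, 25), (506, -297, 27), (509, -296, 27), (514, -297, 25), (507, -246, 97), (503, -215, 142), (505, -213, 145)]
335 [(490, -217, 146), (494, -237, 118), (503, -306, 24), (507, -304, 27), (510, -304, 26), (515, -304, 25), (523, -321, 1), (505, -223, 135), (505, -215, 145)]
345 [(490, -219, 145), (494, -240, 119), (505, -331, 1), (510, -332, 0), (514, -331, -1), (519, -330, 1), (524, -329, 1), (505, -225, 135), (505, -216, 146)]
```

View pics/w2c.png

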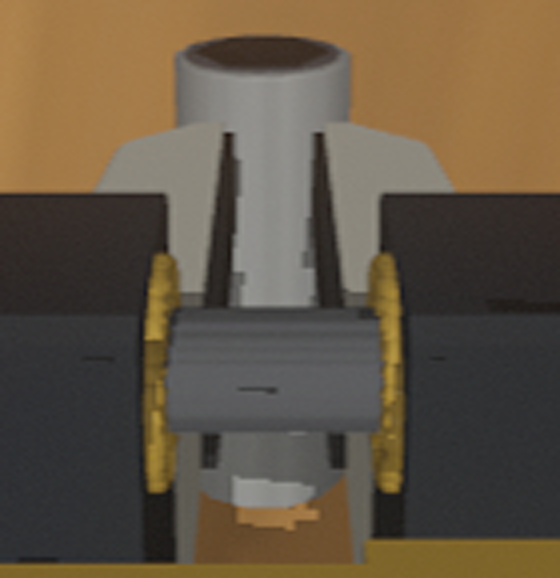

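```bash
python3 look.py scene s2 150 100 240 160
```

```text
2.8 [ 499.7 -241.     4.4] [-2.052 -2.379  0.   ] [-0.2 -0.4  0.6] 9.408419956401943
```

View pics/s2.png

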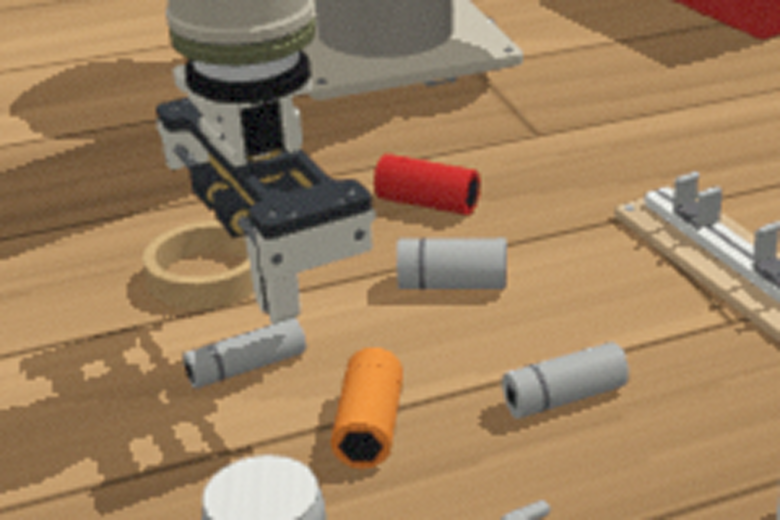

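```bash
python3 - <<'E'
from h import *
for n in ("s2","w2"):
    z=np.load(f"pics/{n}.npz"); W=cloud(z["d"],z); P=W.reshape(-1,3)
    q=P[(P[:,2]>30)&(P[:,2]<80)&(abs(P[:,0]-500)<60)&(abs(P[:,1]+240)<40)]
    print(n,len(q))
    for a in range(30,80,5):
        k=q[(q[:,2]>=a)&(q[:,2]<a+5)]
        if len(k)>3: print(a,len(k),np.percentile(k[:,0],[2,50,98]).round(1),np.percentile(k[:,1],[2,50,98]).round(1))
E
```

```text
s2 187
35 9 [493.1 508.4 511.7] [-250.9 -247.  -230.8]
40 12 [488.3 495.4 518.1] [-251.8 -248.6 -237.6]
45 24 [484.1 517.9 521.5] [-252.3 -243.6 -230.9]
50 28 [484.8 517.5 521.3] [-251.8 -246.1 -230.4]
55 23 [490.2 517.6 521.6] [-251.5 -245.3 -231.1]
60 25 [482.1 517.7 522.3] [-252.3 -244.5 -230.6]
65 27 [487.5 518.9 521.6] [-251.8 -244.  -230. ]
70 24 [486.1 519.8 522.4] [-252.1 -241.5 -229.4]
75 14 [481.8 518.5 521.7] [-252.8 -244.  -229.7]
w2 1771
30 14 [558.8 559.5 560. ] [-209.3 -207.4 -205. ]
35 53 [488.6 496.9 510.1] [-248.3 -232.5 -229.6]
40 136 [483.8 504.8 514.8] [-233.9 -232.1 -229.1]
45 220 [481.2 494.5 517.4] [-234.3 -232.2 -228.6]
50 283 [481.1 504.6 517.8] [-244.6 -232.6 -228.5]
55 276 [480.9 496.7 517.8] [-246.2 -232.3 -228.6]
60 276 [480.6 494.6 518.3] [-234.2 -232.2 -228.4]
65 197 [488.7 504.6 510.3] [-243.5 -232.4 -229.6]
70 146 [489.1 499.7 509.8] [-234.  -232.1 -229.6]
75 170 [489.4 500.  509.5] [-237.4 -232.2 -229.7]
```

The gripper closed in free air. The wrist and scene views both put the real fingertips at about z=35, while the reported TCP is 4.4, so the tips sit about 31 mm higher than reported. I'll open, go lower and check this.

Request:
carry_out([
  [0, 0, 0],
  [0, 0, 0],
  [0, 0, 0],
  [0, 0, 0],
  [0, 0, 0],
  [0, 0, 0],
], twist=[0, 0, 0, 0, 0, 0], hand=0.6)

```text
time: 3.45
ee_pos: [499.8, -241.0, 4.5]
eef_rot: [2.052, 2.379, -0.0]
wrist_force: [0.6, 0.7, -0.8]
finger_gap: 52.3
```

Request:
carry_out([
  [0, 0, -1],
  [0, 0, -0.8],
  [0, 0, -0.5],
  [0, 0, 0],
  [0, 0, 0],
], twist=[0, 0, 0, 0, 0])

```text
time: 3.95
ee_pos: [499.5, -240.9, -19.0]
eef_rot: [-2.051, -2.378, 0.0]
wrist_force: [-1.0, -0.1, 0.9]
finger_gap: 55.4
```

```bash
python3 look.py scene s3 150 100 240 160; python3 - <<'E'
from h import *
for n in ("s3",):
    z=np.load(f"pics/{n}.npz"); W=cloud(z["d"],z); P=W.reshape(-1,3)
    q=P[(P[:,2]>3)&(P[:,2]<60)&(abs(P[:,0]-500)<70)&(abs(P[:,1]+240)<18)]
    for a in range(3,60,4):
        k=q[(q[:,2]>=a)&(q[:,2]<a+4)]
        if len(k)>3: print(a,len(k),np.percentile(k[:,0],[2,50,98]).round(1),np.percentile(k[:,1],[2,50,98]).round(1))
E
```

```text
3.95 [ 499.5 -240.9  -19. ] [-2.051 -2.378  0.   ] [-1.  -0.1  0.9] 55.43114487693936
3 4 [507.3 509.  522.1] [-256.5 -251.8 -249.7]
7 8 [510.7 511.9 513.5] [-257.  -249.2 -243.6]
11 19 [469.6 511.3 533.5] [-256.7 -247.3 -232.3]
15 33 [466.7 509.2 537.2] [-255.9 -246.2 -230.9]
19 36 [467.7 508.9 542.3] [-257.6 -247.3 -228.5]
23 51 [471.6 503.4 543.1] [-256.9 -247.5 -229.2]
27 25 [463.4 540.2 543.6] [-255.3 -244.4 -229. ]
31 24 [462.3 536.8 543.1] [-255.6 -244.3 -226.6]
35 25 [465.5 540.2 544.4] [-254.7 -242.4 -226. ]
39 24 [467.8 538.3 544.9] [-254.9 -243.9 -226.9]
43 21 [463.1 541.8 545.2] [-255.7 -239.8 -227.8]
47 16 [464.  541.8 544.8] [-255.7 -242.3 -228.1]
51 15 [537.1 543.  545.2] [-244.6 -236.2 -227.8]
55 19 [532.9 542.5 546.5] [-245.4 -236.  -227. ]
```

View pics/s3.png

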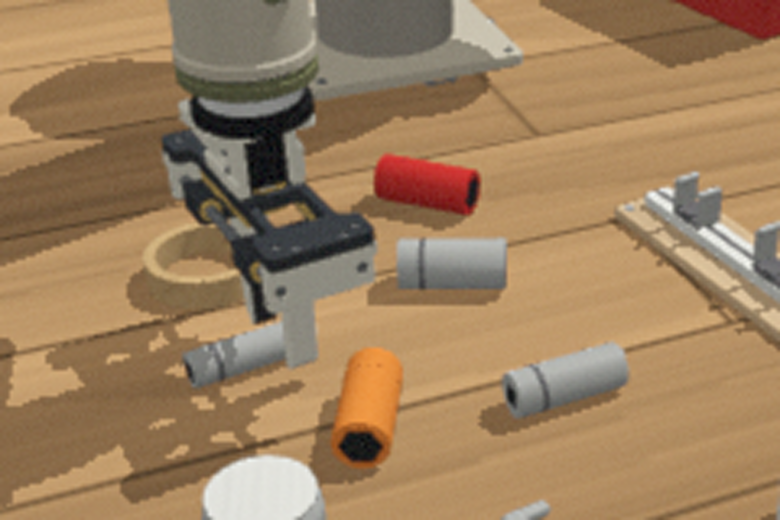

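Request:
carry_out([
  [0, 0, -0.7],
  [0, 0, 0],
], twist=[0, 0])

```text
time: 4.2
ee_pos: [499.3, -240.8, -26.4]
eef_rot: [-2.051, -2.378, 0.0]
wrist_force: [-0.0, 0.1, -1.4]
finger_gap: 55.6
```

Request:
carry_out([
  [0, 0, 0],
  [0, 0, 0],
  [0, 0, 0],
  [0, 0, 0],
  [0, 0, 0],
  [0, 0, 0],
  [0, 0, 0],
], twist=[0, 0, 0, 0, 0, 0, 0], hand=0.15, force=40)

```text
time: 4.9
ee_pos: [499.8, -241.1, -25.5]
eef_rot: [2.052, 2.379, -0.0]
wrist_force: [-1.3, -1.1, 2.1]
finger_gap: 24.9
```

Request:
carry_out([
  [0, 0, 1],
  [0, 0, 2.5],
  [0, 0.5, 2.5],
  [-0.3, 2.5, 2],
  [-0.3, 4, 0],
  [-0.4, 4.5, 0],
  [-0.4, 4.5, 0],
  [-0.4, 4.5, 0],
], twist=[0, 0, 0, 0, 0, 0, 0, 0])

```text
time: 5.7
ee_pos: [481.4, -34.4, 55.0]
eef_rot: [2.052, 2.378, 0.001]
wrist_force: [0.8, 0.7, -2.7]
finger_gap: 25.0
```

Request:
carry_out([
  [-0.4, 4.5, 0],
  [-0.4, 4.5, 0],
  [-0.4, 4, 0],
  [-0.1, 2.5, 0],
  [0, 0.7, -1],
  [0, 0, -1],
  [0, 0, 0],
], twist=[0, 0, 0, 0, 0, 0, 0])

```text
time: 6.4
ee_pos: [467.0, 124.9, 32.2]
eef_rot: [-2.051, -2.377, 0.005]
wrist_force: [-0.5, -0.6, -2.7]
finger_gap: 25.2
```

```bash
python3 look.py top t4 200 120 100 170; python3 look.py scene s4 310 110 150 110; python3 look.py wrist w4
```

```text
6.4 [467.  124.9  32.2] [-2.051 -2.377  0.005] [-0.5 -0.6 -2.7] 25.245013187548555
6.45 [467.6 124.7  33. ] [-2.052 -2.377  0.004] [-0.   0.5 -2.5] 24.994544729020973
6.5 [468.2 124.7  33.7] [-2.053e+00 -2.377e+00  2.000e-03] [-0.2 -0.2 -2. ] 25.014063275450475
```

View pics/t4.png

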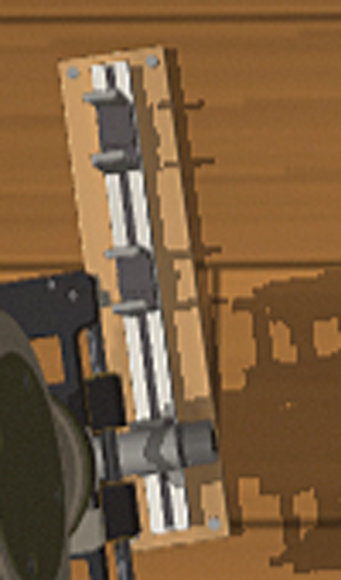

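View pics/s4.png

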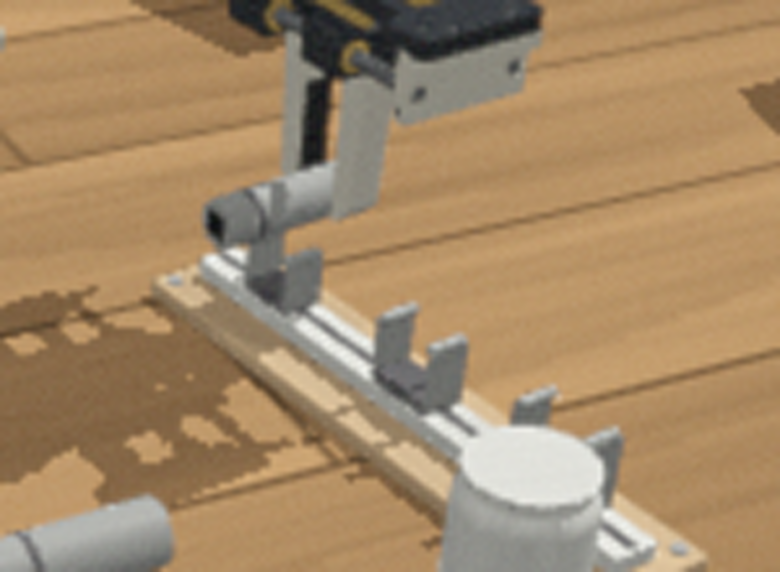

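View pics/w4.png

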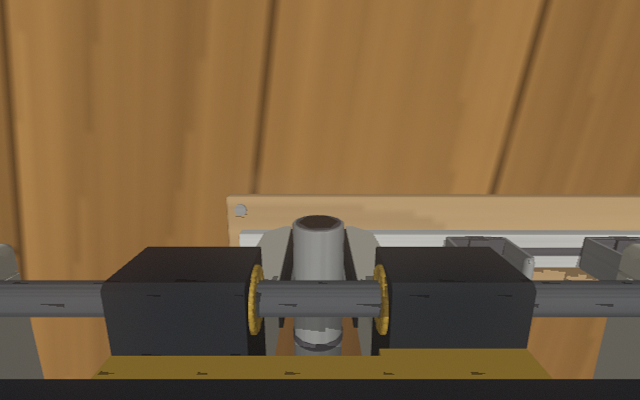

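```bash
cat > rl.py <<'E'
from h import *
a=np.radians(8.31);ex=np.array([np.cos(a),np.sin(a)]);ey=np.array([-ex[1],ex[0]]);o=np.array([568,113.6])
def rc(W): return np.stack([(W[...,:2]-o)@ex,(W[...,:2]-o)@ey,W[...,2]],-1)
def load(n):
    z=np.load(f"pics/{n}.npz"); return rc(cloud(z["d"],z))
E
python3 - <<'E'
from rl import *
print("tcp rail",rc(np.array([467.8,124.7,33.2])).round(1))
for n in ("t4","s4"):
    P=load(n).reshape(-1,3)
    q=P[(P[:,0]>-140)&(P[:,0]<-60)&(abs(P[:,1])<60)&(P[:,2]>40)&(P[:,2]<100)]
    print(n,len(q))
    for y0 in range(-55,40,7):
        k=q[(q[:,1]>=y0)&(q[:,1]<y0+7)]
        if len(k)>3: print(y0,len(k),"x",np.percentile(k[:,0],[3,50,97]).round(1),"z",np.percentile(k[:,2],[3,50,97]).round(1))
E
```

```text
tcp rail [-97.5  25.5  33.2]
t4 433
-48 20 x [-108.6  -98.6  -88.7] z [61.9 73.7 83.6]
-41 45 x [-111.  -100.3  -87.1] z [70.8 80.5 83.1]
-34 47 x [-109.9  -97.5  -86.8] z [74.5 80.7 83.7]
-27 45 x [-110.7 -100.1  -86.9] z [74.1 80.9 84.8]
-20 47 x [-109.8  -97.3  -86.6] z [74.2 80.5 84.6]
-13 55 x [-110.8  -98.   -81.2] z [49.2 80.1 84.8]
-6 61 x [-112.6  -96.8  -80.3] z [50.  80.2 84.5]
1 57 x [-110.6  -95.9  -81. ] z [49.9 80.2 84. ]
8 33 x [-109.6  -97.6  -82.2] z [52.2 80.  83.4]
22 21 x [-109.9  -99.   -88.6] z [75.5 82.1 85.3]
s4 480
-48 28 x [-105.4  -97.2  -85.5] z [62.7 72.2 83.3]
-41 36 x [-106.9  -91.5  -84.5] z [60.6 75.2 83.6]
-34 31 x [-101.5  -87.5  -83.6] z [64.1 78.2 84.5]
-27 23 x [-101.3  -87.4  -84.1] z [67.1 78.6 84.7]
-20 25 x [-96.6 -87.1 -82.9] z [65.9 77.  84. ]
-13 38 x [-113.1  -86.7  -79.1] z [41.4 70.8 84. ]
-6 38 x [-109.3  -86.9  -78.3] z [40.9 69.4 83.5]
1 41 x [-111.7  -86.3  -78.7] z [41.3 70.1 83.9]
8 33 x [-111.   -86.5  -73.7] z [41.5 78.1 97.4]
15 121 x [-123.1  -88.8  -68.8] z [69.5 85.1 99.1]
22 43 x [-111.9  -77.1  -68. ] z [71.2 86.  99. ]
29 23 x [-112.5  -71.8  -67.4] z [71.7 86.8 99. ]
```

```bash
python3 - <<'E'
from rl import *
for n in ("t4","s4","w4"):
    P=load(n).reshape(-1,3)
    q=P[(P[:,0]>-108)&(P[:,0]<-88)&(P[:,2]>76)&(P[:,2]<86)]
    print(n,"ymin",np.sort(q[:,1])[:6].round(1),"ymax",np.sort(q[:,1][q[:,1]<60])[-6:].round(1))
E
```

```text
t4 ymin [-42.1 -41.7 -41.6 -41.5 -41.3 -41.3] ymax [24.2 24.2 24.2 24.5 24.6 24.9]
s4 ymin [-43.5 -42.9 -42.7 -42.3 -41.8 -41.7] ymax [19.6 21.1 22.9 23.1 27.2 28.2]
w4 ymin [-32.7 -32.5 -32.3 -32.1 -31.8 -31.6] ymax [40.  40.1 40.1 40.1 40.2 40.2]
```

Request:
carry_out([
  [0.15, 0.1, -0.6],
  [0, 0, -0.5],
  [0, 0, -0.3],
  [0, 0, 0],
  [0, 0, 0],
], twist=[0, 0, 0, 0, 0])

```text
time: 7.05
ee_pos: [469.9, 126.8, 20.2]
eef_rot: [-2.052, -2.379, 0.001]
wrist_force: [-2.0, -1.1, -1.6]
finger_gap: 25.1
```

Request:
carry_out([
  [0, 0, -0.15],
  [0, 0, -0.05],
  [0, 0, 0],
], twist=[0, 0, 0])

```text
time: 7.35
ee_pos: [470.4, 127.1, 19.0]
eef_rot: [2.052, 2.379, 0.0]
wrist_force: [-4.0, -0.2, 5.8]
finger_gap: 24.7
```

Request:
carry_out([
  [-0.1, 0, 0],
  [0, 0, 0],
], twist=[0, 0])

```text
time: 7.55
ee_pos: [469.7, 127.1, 18.9]
eef_rot: [2.051, 2.379, 0.001]
wrist_force: [-1.7, -0.6, 3.2]
finger_gap: 24.8
```

Request:
carry_out([
  [0, 0, 0],
  [0, 0, 0],
  [0, 0, 0],
  [0, 0, 0],
], twist=[0, 0, 0, 0], hand=0.5)

```text
time: 7.95
ee_pos: [469.4, 127.0, 18.4]
eef_rot: [2.052, 2.379, 0.0]
wrist_force: [-0.5, -0.3, -0.3]
finger_gap: 45.9
```

```bash
python3 look.py scene s5 310 110 150 110;
```

```text
7.95 [469.4 127.   18.4] [2.052 2.379 0.   ] [-0.5 -0.3 -0.3] 45.88797878642787
```

View pics/s5.png

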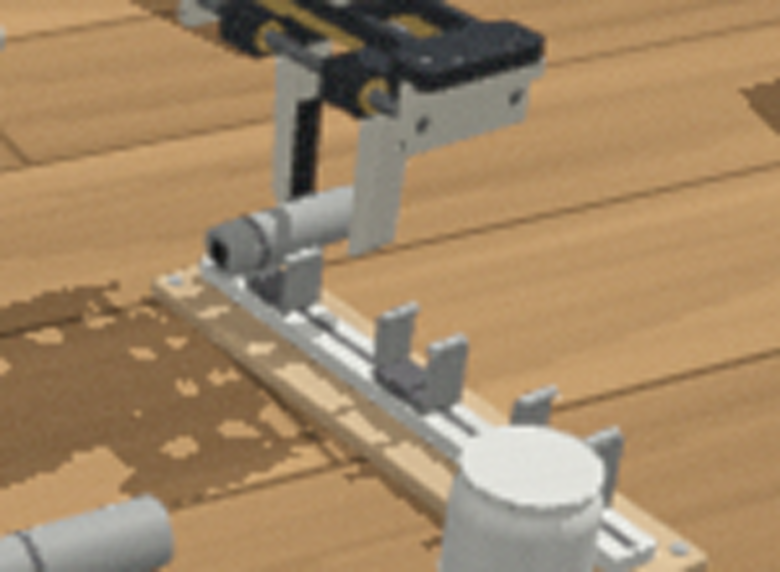

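Request:
carry_out([
  [0, 0, 1],
  [0, 0, 2],
  [0.1, -0.5, 0.7],
  [0.2, -1.5, 0],
  [0.1, -0.7, 0],
  [0, 0, 0],
  [0, 0, 0],
  [0, 0, 0],
], twist=[0, 0, 0, 0, 0, 0, 0, 0], hand=0)

```text
time: 8.8
ee_pos: [473.0, 100.2, 55.1]
eef_rot: [-2.052, -2.379, 0.001]
wrist_force: [-0.2, 0.8, 0.1]
finger_gap: 0.3
```

```bash
python3 look.py scene s6 310 110 150 110;
```

```text
8.8 [473.  100.2  55.1] [-2.052e+00 -2.379e+00  1.000e-03] [-0.2  0.8  0.1] 0.34401577725593274
```

View pics/s6.png

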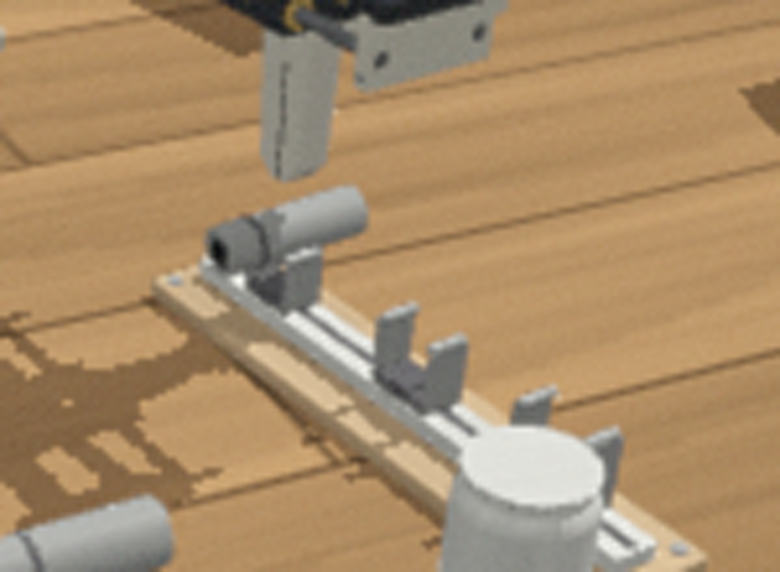

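```bash
python3 - <<'E'
from rl import *
P=load("s6").reshape(-1,3)
q=P[(P[:,0]>-140)&(P[:,0]<-60)&(abs(P[:,1])<60)&(P[:,2]>40)&(P[:,2]<76)]
for y0 in range(-55,48,7):
    k=q[(q[:,1]>=y0)&(q[:,1]<y0+7)]
    if len(k)>3: print(y0,len(k),"x",np.percentile(k[:,0],[3,50,97]).round(1),"z",np.percentile(k[:,2],[3,50,97]).round(1))
print(np.sort(q[:,1])[:8].round(1),np.sort(q[:,1])[-8:].round(1))
q=P[(P[:,0]>-140)&(P[:,0]<-60)&(abs(P[:,1])<20)&(P[:,2]>75)&(P[:,2]<110)]
print("tip z",np.sort(q[:,2])[:20].round(1))
E
```

```text
-48 5 x [-99.8 -92.4 -85.6] z [55.5 62.6 65.7]
-41 53 x [-106.4  -92.2  -83.9] z [46.5 57.6 68.7]
-34 26 x [-101.3  -87.3  -84.9] z [49.3 64.  68.8]
-27 27 x [-99.7 -87.  -82. ] z [47.1 63.8 70.1]
-20 25 x [-99.4 -86.7 -83. ] z [49.6 63.2 69.4]
-13 35 x [-98.6 -85.9 -79.2] z [41.9 62.  69.5]
-6 32 x [-95.4 -83.2 -76.7] z [41.2 56.9 69. ]
1 31 x [-98.3 -84.6 -77.7] z [41.3 59.9 69.9]
8 31 x [-98.9 -85.1 -80.6] z [42.5 62.2 70.1]
15 21 x [-93.9 -85.2 -81.3] z [50.7 62.9 70.2]
22 25 x [-100.9  -86.1  -82. ] z [51.1 65.3 70.2]
29 21 x [-100.9  -85.1  -81.3] z [51.9 66.6 69.9]
36 15 x [-96.2 -85.8 -82. ] z [53.1 63.1 69.8]
[-41.6 -41.5 -41.2 -41.1 -41.1 -40.4 -40.2 -40.1] [38.1 38.1 38.7 38.9 39.2 39.2 40.  40.7]
tip z [89.2 89.2 89.5 89.6 89.7 90.9 91.5 91.9 92.7 93.2 93.6 93.7 93.8 94.1
 94.1 94.3 94.3 94.7 94.8 95. ]
```

Request:
carry_out([
  [0, 0, -0.8],
  [0, 0, -0.6],
  [0, 0, -0.2],
  [0, 0, 0],
], twist=[0, 0, 0, 0])

```text
time: 9.25
ee_pos: [472.5, 100.0, 38.5]
eef_rot: [-2.051, -2.378, 0.002]
wrist_force: [-0.5, -0.5, -0.0]
finger_gap: 0.3
```

Request:
carry_out([
  [0, 0, -0.15],
  [0, 0, -0.15],
  [0, 0, 0],
], twist=[0, 0, 0])

```text
time: 9.55
ee_pos: [473.6, 100.0, 37.1]
eef_rot: [2.052, 2.379, 0.001]
wrist_force: [-2.4, -0.5, 5.3]
finger_gap: 0.8
```

Request:
carry_out([
  [0, 0, -0.15],
  [0, 0, -0.15],
  [0, 0, 0],
], twist=[0, 0, 0])

```text
time: 9.85
ee_pos: [473.1, 100.0, 34.6]
eef_rot: [-2.051, -2.379, 0.001]
wrist_force: [-8.0, -0.9, 12.7]
finger_gap: 0.2
```

Request:
carry_out([
  [0, 0, -0.2],
  [0, 0, -0.2],
  [0, 0, 0],
], twist=[0, 0, 0])

```text
time: 10.15
ee_pos: [473.6, 100.1, 31.0]
eef_rot: [2.052, 2.379, 0.0]
wrist_force: [-8.0, -0.4, 13.6]
finger_gap: 0.3
```

Request:
carry_out([
  [-0.1, 0, -0.2],
  [0, 0, -0.2],
  [0, 0, 0],
], twist=[0, 0, 0])

```text
time: 10.45
ee_pos: [473.9, 100.1, 27.0]
eef_rot: [2.051, 2.377, 0.004]
wrist_force: [0.5, -0.5, 5.5]
finger_gap: 0.5
```

Request:
carry_out([
  [0, 0, -0.2],
  [0, 0, -0.2],
  [0, 0, 0],
], twist=[0, 0, 0])

```text
time: 10.75
ee_pos: [473.0, 100.0, 21.9]
eef_rot: [2.051, 2.378, 0.002]
wrist_force: [0.8, 0.5, 1.6]
finger_gap: 0.6
```

Request:
carry_out([
  [0, 0, -0.1],
  [0, 0, -0.1],
  [0, 0, -0.1],
  [0, 0, 0],
], twist=[0, 0, 0, 0])

```text
time: 11.15
ee_pos: [474.6, 100.2, 21.4]
eef_rot: [2.05, 2.377, 0.005]
wrist_force: [-5.1, -1.2, 21.6]
finger_gap: 0.3
```

Request:
carry_out([
  [0, 0, 1.5],
  [0, 0, 3],
  [0, -1, 3],
  [0, -3, 2],
  [0, -4, 0],
  [0, -4, 0],
  [0, -2, 0],
  [0, 0, 0],
], twist=[0, 0, 0, 0, 0, 0, 0, 0], hand=0.65)

```text
time: 11.95
ee_pos: [471.9, -42.3, 113.2]
eef_rot: [-2.056, -2.375, 0.001]
wrist_force: [-0.8, 0.6, 0.3]
finger_gap: 58.5
```

```bash
python3 look.py top t7 200 120 170 170; python3 look.py scene s7 310 110 150 110; cat > chk.py <<'E'
import sys
from rl import *
xc=float(sys.argv[1])
for n in sys.argv[2:]:
    P=load(n).reshape(-1,3)
    q=P[(abs(P[:,0]-xc)<30)&(abs(P[:,1])<50)&(P[:,2]>36)&(P[:,2]<100)]
    for y0 in range(-49,49,14):
        k=q[(q[:,1]>=y0)&(q[:,1]<y0+14)]
        if len(k)>3: print(n,y0,len(k),"x",np.percentile(k[:,0],[3,50,97]).round(1),"z",np.percentile(k[:,2],[3,50,97]).round(1))
    print(np.sort(q[:,1])[[2,5]].round(1),np.sort(q[:,1])[[-6,-3]].round(1))
E
python3 chk.py -96 t7 s7
python3 - <<'E'
from h import *
z=np.load("pics/t7.npz");W=cloud(cv2.medianBlur(z["d"],3),z)
for nm,(x0,x1,y0,y1) in dict(mid=(300,365,165,200),large=(310,380,230,280)).items():
    m=np.zeros(W.shape[:2],np.uint8); m[y0:y1,x0:x1]=((W[...,2]>5)&(W[...,2]<60))[y0:y1,x0:x1]
    n,l,st,ce=cv2.connectedComponentsWithStats(m); i=1+np.argmax(st[1:,4]);P=W[l==i]
    r=cv2.minAreaRect(P[:,:2].astype(np.float32)); print(nm,np.round(r[0],1),np.round(r[1],1),r[2])
E
```

```text
11.95 [471.9 -42.3 113.2] [-2.056e+00 -2.375e+00  1.000e-03] [-0.8  0.6  0.3] 58.48373198021186
12.0 [471.9 -40.8 113.1] [-2.055 -2.376  0.   ] [ 1.  -0.3  0.5] 59.319588018337434
mid [619.9 -80.6] [33.5 80.2] 3.484760046005249Traceback (most recent call last):
  File "chk.py", line 10, in <module>
    print(np.sort(q[:,1])[[2,5]].round(1),np.sort(q[:,1])[[-6,-3]].round(1))
          ~~~~~~~~~~~~~~~^^^^^^^
IndexError: index 2 is out of bounds for axis 0 with size 0
Traceback (most recent call last):
ValueError: attempt to get argmax of an empty sequence
```

View pics/s7.png

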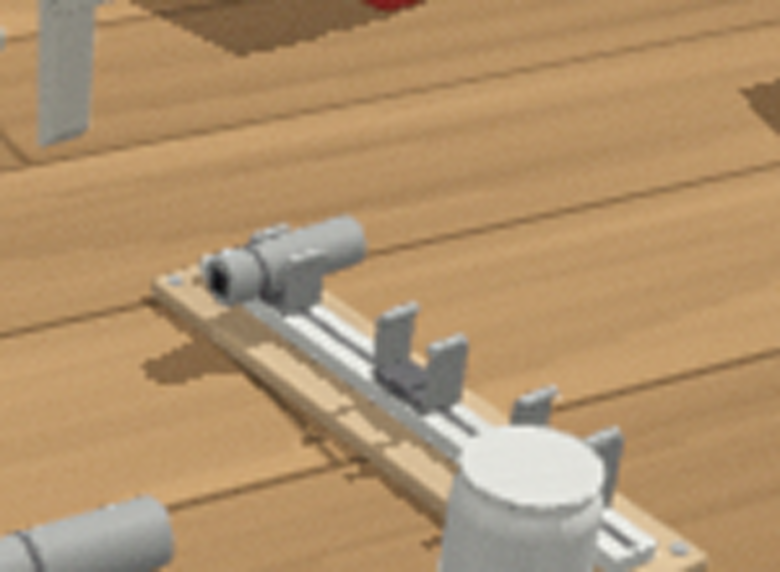

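View pics/t7.png

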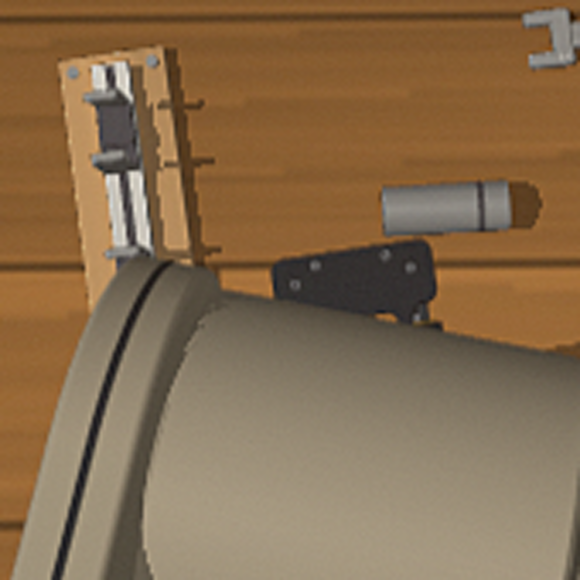

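```bash
python3 chk.py -96 s7
```

```text
s7 -49 48 x [-103.8  -90.2  -82.1] z [36.7 45.3 53.9]
s7 -35 47 x [-100.4  -85.   -80.6] z [36.9 48.6 53.9]
s7 -21 53 x [-107.6  -85.   -78.6] z [38.  49.1 53.9]
s7 -7 56 x [-108.3  -83.5  -76.4] z [38.1 51.  54.6]
s7 7 40 x [-104.9  -87.2  -77.8] z [36.6 50.6 54. ]
s7 21 45 x [-97.4 -85.9 -80.9] z [37.9 49.  55. ]
s7 35 12 x [-95.1 -85.5 -80.5] z [40.7 49.9 54.1]
[-41.2 -41. ] [37.4 38.7]
```

Request:
carry_out([
  [3, 0, 0],
  [4, -0.5, -1],
  [4, -0.5, -3],
  [2.7, -0.3, -3],
  [1, 0, -2.5],
  [0, 0, -1.5],
  [0, 0, 0],
  [0, 0, 0],
], twist=[-2.4, -2.5, 0, 0, 0, 0, 0, 0])

```text
time: 12.85
ee_pos: [618.6, -52.2, 4.1]
eef_rot: [-2.15, -2.29, 0.0]
wrist_force: [-1.1, -0.2, 0.0]
finger_gap: 60.3
```

Small socket: its top is at z≈54 along the full length, so it is home. Next I'll lower for the middle one.

Request:
carry_out([
  [0, -0.1, -1.5],
  [0, 0, -1],
  [0, 0, -0.5],
  [0, 0, 0],
], twist=[0, 0, 0, 0])

```text
time: 13.25
ee_pos: [617.9, -53.9, -27.6]
eef_rot: [-2.151, -2.288, 0.002]
wrist_force: [-0.9, -0.2, 0.7]
finger_gap: 60.6
```

Request:
carry_out([
  [0, 0, 0],
  [0, 0, 0],
  [0, 0, 0],
  [0, 0, 0],
  [0, 0, 0],
  [0, 0, 0],
  [0, 0, 0],
], twist=[0, 0, 0, 0, 0, 0, 0], hand=0.2, force=45)

```text
time: 13.95
ee_pos: [619.5, -54.1, -26.1]
eef_rot: [2.151, 2.289, 0.001]
wrist_force: [-0.2, 0.3, 1.5]
finger_gap: 31.3
```

Request:
carry_out([
  [0, 0, 1],
  [0, 0, 2.5],
  [0, 0.5, 2.5],
  [-0.5, 2.5, 2],
  [-0.9, 3.5, 0],
  [-1, 4, 0],
  [-1, 4, 0],
  [-1, 3.5, 0],
], twist=[0, 0, 0, 0, 2, 2, 0.8, 0])

```text
time: 14.75
ee_pos: [574.0, 127.7, 53.8]
eef_rot: [-2.053, -2.377, 0.0]
wrist_force: [0.9, 0.1, -2.8]
finger_gap: 31.0
```

Request:
carry_out([
  [-0.6, 1.2, -0.4],
  [0, 0.3, -0.6],
  [0, 0, 0],
  [0, 0, 0],
  [0, 0, 0],
], twist=[0, 0, 0, 0, 0])

```text
time: 15.25
ee_pos: [569.6, 139.6, 43.6]
eef_rot: [2.056, 2.375, -0.0]
wrist_force: [-0.2, 0.5, -2.8]
finger_gap: 31.3
```

```bash
python3 look.py scene s8 310 110 150 110;python3 look.py top t8 200 120 170 170;python3 chk.py 5 s8 t8; python3 - <<'E'
from rl import *
from plant import manip
s=manip.sense(); print(rc(np.array(s["ee_pos"])).round(1),s["eef_rot"])
E
```

```text
15.25 [569.6 139.6  43.6] [ 2.056  2.375 -0.   ] [-0.2  0.5 -2.8] 31.330705104492868
15.3 [569.6 139.8  43.7] [2.056 2.375 0.   ] [ 0.3 -0.4 -2. ] 31.037615372785417
s8 -49 109 x [-6.9  9.4 21.4] z [71.4 87.1 99.5]
s8 -35 56 x [ 7.9 18.2 22.1] z [77.1 92.3 99.8]
s8 -21 80 x [-12.3  19.   26.2] z [38.5 84.1 99.2]
s8 -7 122 x [-13.1  19.3  27. ] z [37.1 56.1 99.4]
s8 7 120 x [-20.8  19.9  34. ] z [39.9 90.9 99.4]
s8 21 25 x [-12.1   8.4  34.7] z [81.2 97.6 99.9]
[-42.8 -42.6] [31.9 33.2]
t8 -49 63 x [-10.    1.8  18.3] z [74.8 94.  99.7]
t8 -35 85 x [-11.    0.3  19.5] z [87.5 97.2 99.9]
t8 -21 94 x [-13.1  -2.9  19.3] z [47.8 96.6 99.8]
t8 -7 99 x [-14.   -4.4  19.4] z [44.8 94.9 99.7]
t8 7 24 x [-13.8  10.6  21.6] z [50.1 94.4 99.8]
t8 21 12 x [-0.5 16.  21. ] z [91.4 96.7 99.8]
[-41.6 -41.5] [23.6 24.3]
[ 5.4 25.8 43.8] [2.05551712e+00 2.37542904e+00 1.39170448e-04]
```

View pics/s8.png

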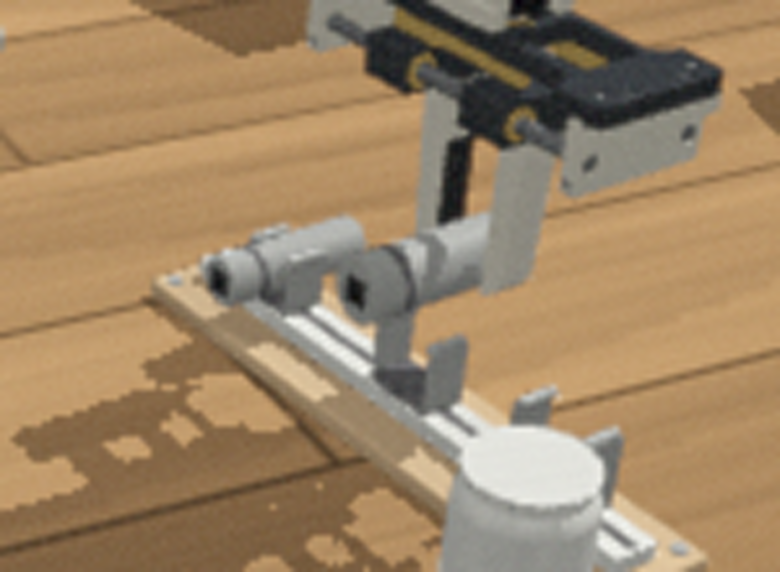

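View pics/t8.png

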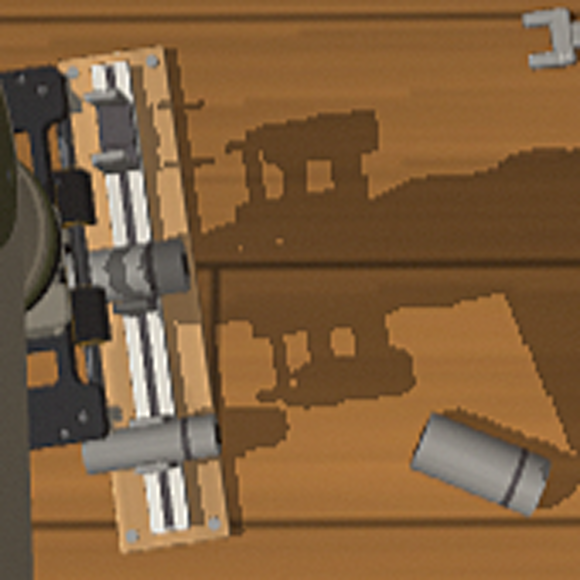

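Request:
carry_out([
  [0, 0.1, -0.8],
  [0, 0, -0.7],
  [0, 0, -0.5],
  [0, 0, 0],
  [0, 0, 0],
], twist=[0, 0, 0, 0, 0])

```text
time: 15.85
ee_pos: [568.8, 142.0, 23.3]
eef_rot: [-2.054, -2.377, 0.001]
wrist_force: [0.3, 0.1, -3.2]
finger_gap: 31.2
```

Request:
carry_out([
  [0, 0, -0.15],
  [0, 0, -0.1],
  [0, 0, 0],
], twist=[0, 0, 0])

```text
time: 16.15
ee_pos: [569.5, 142.1, 21.4]
eef_rot: [2.053, 2.377, 0.001]
wrist_force: [1.2, 0.2, -0.3]
finger_gap: 31.1
```

Request:
carry_out([
  [0, 0, -0.1],
  [0, 0, 0],
], twist=[0, 0])

```text
time: 16.35
ee_pos: [569.7, 142.1, 20.7]
eef_rot: [2.053, 2.377, 0.002]
wrist_force: [1.7, 0.5, 0.3]
finger_gap: 31.3
```

Request:
carry_out([
  [0, 0, -0.05],
  [0, 0, 0],
  [0, 0, 0],
  [0, 0, 0],
], twist=[0, 0, 0, 0], hand=0.5)

```text
time: 16.75
ee_pos: [568.8, 141.9, 19.4]
eef_rot: [-2.054, -2.377, 0.001]
wrist_force: [-1.1, 0.7, -0.8]
finger_gap: 46.6
```

Request:
carry_out([
  [0, 0, 1],
  [0, 0, 2],
  [0, 0, 1.5],
  [0.1, -0.5, 0],
  [0.2, -1.5, 0],
  [0.1, -0.8, 0],
  [0, 0, 0],
], twist=[0, 0, 0, 0, 0, 0, 0])

```text
time: 17.45
ee_pos: [572.5, 112.1, 63.4]
eef_rot: [-2.056, -2.375, 0.003]
wrist_force: [-0.0, -0.5, -0.2]
finger_gap: 46.7
```

Request:
carry_out([
  [0, 0, 0],
  [0, 0, 0],
  [0, 0, 0],
  [0, 0, 0],
  [0, 0, 0],
  [0, 0, 0],
  [0, 0, 0],
], twist=[0, 0, 0, 0, 0, 0, 0], hand=0)

```text
time: 18.15
ee_pos: [573.1, 114.1, 64.6]
eef_rot: [2.054, 2.377, 0.0]
wrist_force: [-0.7, -0.2, -0.7]
finger_gap: 0.7
```

```bash
python3 look.py scene s9 310 110 150 110;python3 chk.py 5 s9; python3 - <<'E'
from rl import *
from plant import manip
s=manip.sense(); print(rc(np.array(s["ee_pos"])).round(1),s["eef_rot"])
E
```

```text
18.15 [573.1 114.1  64.6] [2.054 2.377 0.   ] [-0.7 -0.2 -0.7] 0.685525241233109
s9 -49 96 x [-6.6  7.6 21.3] z [51.1 65.  77.7]
s9 -35 70 x [ 1.6 17.9 22. ] z [54.7 72.1 79.5]
s9 -21 84 x [ 0.3 19.5 25.8] z [43.5 71.3 97.8]
s9 -7 98 x [ 2.7 20.3 26.9] z [38.3 63.5 79.1]
s9 7 76 x [ 0.4 18.7 26. ] z [41.6 71.3 78.3]
s9 21 60 x [ 2.  17.2 21.9] z [53.5 72.8 79.4]
s9 35 31 x [ 2.1 17.5 21.8] z [54.5 71.2 77.8]
[-40.  -39.7] [40.5 41.1]
[ 5.1 -0.3 64.6] [2.05372362e+00 2.37725166e+00 1.11187173e-04]
```

View pics/s9.png

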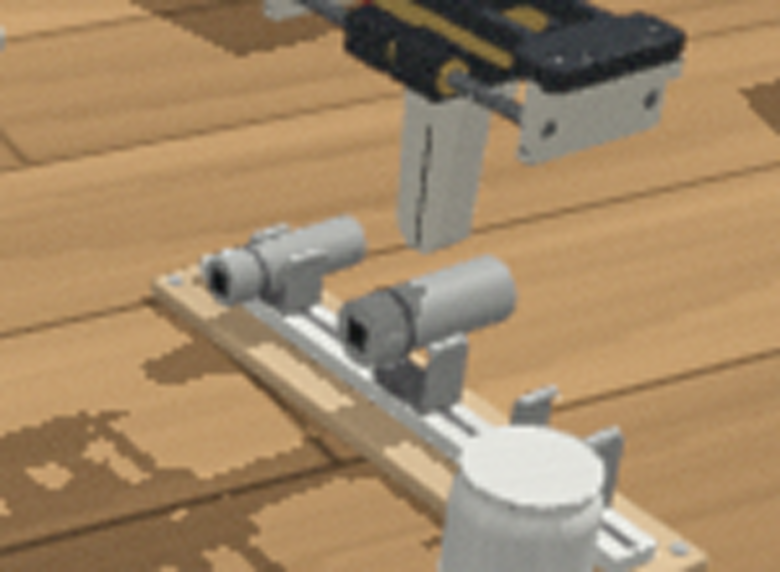

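Request:
carry_out([
  [0, 0, -0.8],
  [0, 0, -0.6],
  [0, 0, -0.3],
  [0, 0, -0.1],
  [0, 0, -0.15],
  [0, 0, 0],
], twist=[0, 0, 0, 0, 0, 0])

```text
time: 18.8
ee_pos: [572.8, 113.9, 45.4]
eef_rot: [-2.054, -2.377, 0.001]
wrist_force: [-4.6, -0.0, 7.0]
finger_gap: 0.5
```

Request:
carry_out([
  [0, 0, -0.2],
  [0, 0, -0.2],
  [0, 0, 0],
], twist=[0, 0, 0])

```text
time: 19.1
ee_pos: [572.4, 113.8, 41.9]
eef_rot: [-2.053, -2.377, 0.002]
wrist_force: [-7.9, -2.5, 11.6]
finger_gap: 0.3
```

Request:
carry_out([
  [0, 0, -0.2],
  [0, 0, -0.2],
  [0, 0, 0],
], twist=[0, 0, 0])

```text
time: 19.4
ee_pos: [572.5, 113.8, 38.4]
eef_rot: [-2.053, -2.377, 0.002]
wrist_force: [-10.0, -2.9, 15.7]
finger_gap: 0.4
```

Request:
carry_out([
  [-0.15, 0, -0.2],
  [0, 0, -0.2],
  [0, 0, 0],
], twist=[0, 0, 0])

```text
time: 19.7
ee_pos: [568.5, 113.4, 32.5]
eef_rot: [-2.051, -2.374, 0.008]
wrist_force: [-13.0, -2.4, 11.6]
finger_gap: 0.8
```

Request:
carry_out([
  [0, 0, -0.2],
  [0, 0, -0.2],
  [0, 0, -0.1],
  [0, 0, 0],
], twist=[0, 0, 0, 0])

```text
time: 20.1
ee_pos: [571.4, 114.0, 27.9]
eef_rot: [-2.054, -2.377, 0.001]
wrist_force: [-0.6, -0.6, 0.3]
finger_gap: 0.4
```

Request:
carry_out([
  [0, 0, -0.1],
  [0, 0, -0.1],
  [0, 0, -0.1],
  [0, 0, 0],
], twist=[0, 0, 0, 0])

```text
time: 20.5
ee_pos: [573.0, 114.2, 27.5]
eef_rot: [2.053, 2.376, 0.003]
wrist_force: [-6.2, -0.4, 16.6]
finger_gap: 0.7
```

```bash
python3 look.py scene s10 310 110 150 110;python3 chk.py 5 s10
```

```text
20.5 [573.  114.2  27.5] [2.053 2.376 0.003] [-6.2 -0.4 16.6] 0.7334022842745055
s10 -49 78 x [-2.6 12.8 26. ] z [36.9 48.  58.2]
s10 -35 71 x [ 3.9 21.8 27.2] z [40.5 54.  60.1]
s10 -21 207 x [-7.7 11.9 29.6] z [41.2 71.5 98.7]
s10 -7 123 x [-3.6 20.6 30.2] z [38.5 59.8 96.6]
s10 7 56 x [10.8 20.9 29.7] z [37.6 55.6 85.7]
s10 21 58 x [ 7.4 21.5 27.7] z [40.6 54.2 59.9]
s10 35 27 x [ 3.8 22.3 27.4] z [38.3 55.4 60.2]
[-40.8 -40. ] [39.8 40.9]
```

View pics/s10.png

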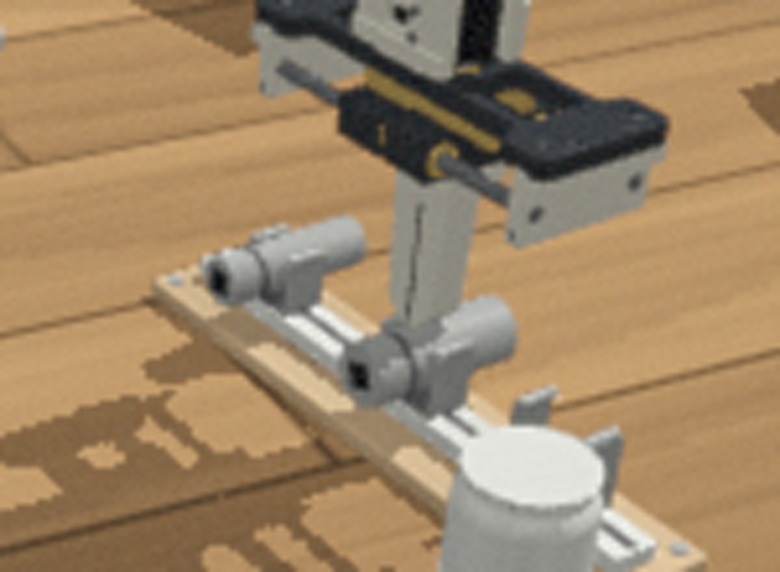

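Request:
carry_out([
  [0, 0, 1],
  [0, 0, 2],
  [0, 0, 3],
  [-1.5, -3, 0],
  [-2.5, -4, 0],
  [-2.5, -4.5, 0],
  [-2.5, -4.5, 0],
  [-1.3, -3, 0],
], twist=[0, 0, 0, -6, -7, -7, -7, -4])

```text
time: 21.35
ee_pos: [468.7, -75.6, 85.3]
eef_rot: [2.618, 1.734, 0.0]
wrist_force: [-0.1, -0.3, 0.8]
finger_gap: 0.5
```

Request:
carry_out([
  [0, 0, 0],
  [0, 0, 0],
  [0, 0, 0],
  [0, 0, 0],
  [0, 0, 0],
], twist=[0, 0, 0, 0, 0], hand=0.75)

```text
time: 21.85
ee_pos: [470.4, -72.5, 85.0]
eef_rot: [-2.613, -1.744, -0.0]
wrist_force: [-0.6, 0.1, 0.7]
finger_gap: 35.9
```

```bash
python3 look.py top t11 200 120 170 170;python3 look.py scene s11 310 110 150 110;python3 look.py wrist w11; python3 chk.py 8 t11 s11; python3 - <<'E'
from h import *
z=np.load("pics/w11.npz");W=cloud(cv2.medianBlur(z["d"],3),z)
m=((W[...,2]>8)&(W[...,2]<45)&(abs(W[...,0]-460)<60)&(abs(W[...,1]+100)<60)).astype(np.uint8)
n,l,st,ce=cv2.connectedComponentsWithStats(m)
for i in range(1,n):
    if st[i,4]>400:
        P=W[l==i];r=cv2.minAreaRect(P[:,:2].astype(np.float32));print(ce[i].round(),st[i,4],np.round(r[0],1),np.round(r[1],1),round(r[2],1),np.percentile(P[:,2],98).round(1))
E
```

```text
21.85 [470.4 -72.5  85. ] [-2.613 -1.744 -0.   ] [-0.6  0.1  0.7] 35.88595018042893
21.9 [470.3 -72.6  85. ] [-2.613 -1.744  0.   ] [ 0.4  0.1 -0. ] 40.205402573936226
21.95 [470.2 -72.7  85. ] [-2.613 -1.744  0.   ] [ 0.1 -0.1 -0.5] 44.05966500370452
t11 -49 49 x [-5.6  8.  22.9] z [40.8 54.5 60.7]
t11 -35 105 x [-6.3  7.3 23.4] z [46.7 57.6 60.9]
t11 -21 117 x [-9.3  7.1 26.8] z [44.1 56.8 60.8]
t11 -7 131 x [-10.5   7.6  26.6] z [50.2 57.  60.9]
t11 7 112 x [-9.1  7.6 24. ] z [48.4 56.6 62.1]
t11 21 103 x [-6.2  7.  22.7] z [47.3 57.1 60.9]
t11 35 46 x [-6.6  6.4 22.2] z [45.4 56.9 61.3]
[-39.5 -39.1] [40.5 40.8]
s11 -49 76 x [-3.1 10.6 24.7] z [37.8 47.8 58.3]
s11 -35 71 x [ 3.2 21.6 25.7] z [36.8 53.6 60.5]
s11 -21 79 x [-5.7 22.  29.3] z [36.7 53.7 60.2]
s11 -7 87 x [-7.5 21.8 30.6] z [37.6 55.  60.2]
s11 7 52 x [-4.4 19.1 28.2] z [39.6 55.3 60.3]
s11 21 61 x [ 4.2 20.7 25.4] z [38.5 53.7 60.8]
s11 35 22 x [ 5.4 20.  25.7] z [40.7 53.6 59.5]
[-40.1 -39.5] [39.7 41.3]
[318. 229.] 4647 [460.7 -98.5] [80.2 37.8] 67.2 39.0
```

View pics/t11.png

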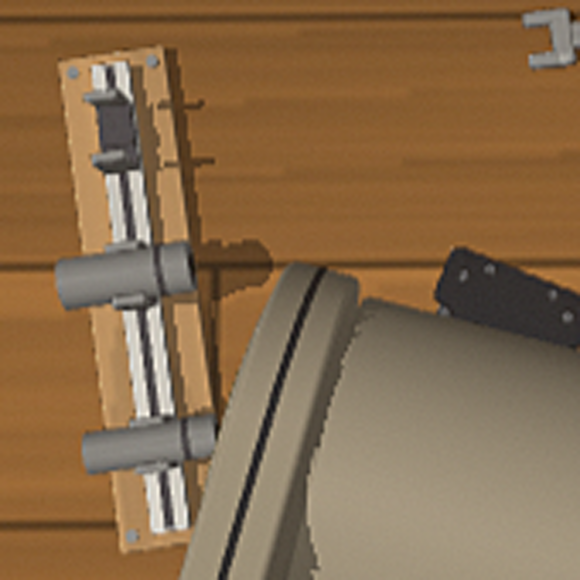

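View pics/w11.png

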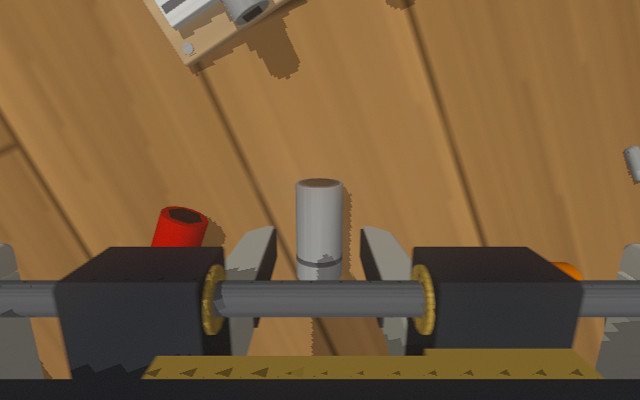

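Request:
carry_out([
  [0, -0.25, -2],
  [0, 0, -4],
  [0, 0, -3],
  [0, 0, -1.5],
  [0, 0, -0.7],
  [0, 0, 0],
  [0, 0, 0],
], twist=[0, 0, 0, 0, 0, 0, 0])

```text
time: 22.7
ee_pos: [470.9, -76.1, -25.9]
eef_rot: [2.614, 1.742, 0.001]
wrist_force: [-0.1, 0.4, 0.4]
finger_gap: 69.9
```

Request:
carry_out([
  [0, 0, 0],
  [0, 0, 0],
  [0, 0, 0],
  [0, 0, 0],
  [0, 0, 0],
  [0, 0, 0],
  [0, 0, 0],
], twist=[0, 0, 0, 0, 0, 0, 0], hand=0.25, force=50)

```text
time: 23.4
ee_pos: [470.1, -76.0, -26.7]
eef_rot: [2.614, 1.742, 0.0]
wrist_force: [-1.6, 1.0, 3.9]
finger_gap: 36.8
```

```bash
python3 chk.py -96 t11 | head -8; python3 look.py wrist w12
```

```text
t11 -49 34 x [-103.5  -91.6  -83.3] z [37.8 50.6 54.8]
t11 -35 86 x [-107.4  -95.4  -83.6] z [44.2 51.6 55.1]
t11 -21 96 x [-109.5  -95.3  -80.5] z [45.2 51.8 54.7]
t11 -7 112 x [-111.   -95.1  -79.9] z [48.5 52.  54.7]
t11 7 92 x [-108.2  -95.2  -82.5] z [45.7 51.8 54.4]
t11 21 84 x [-107.1  -95.1  -82.9] z [44.  51.5 55.2]
t11 35 31 x [-106.8  -94.6  -83.7] z [44.8 50.8 55.1]
[-40.5 -39.9] [39.3 39.7]
23.4 [470.1 -76.  -26.7] [2.614 1.742 0.   ] [-1.6  1.   3.9] 36.82304079515158
```

Request:
carry_out([
  [0, 0, 1],
  [0, 0, 2.5],
  [0, 0, 3],
  [1, 1, 2.5],
  [2.5, 3, 0],
  [3, 3.5, 0],
  [3, 3.5, 0],
  [3, 3.5, 0],
], twist=[0, 0, 0, 0, 6, 7, 7, 7])

```text
time: 24.25
ee_pos: [595.3, 70.5, 62.8]
eef_rot: [-2.13, -2.308, 0.001]
wrist_force: [1.1, -0.8, -4.2]
finger_gap: 36.6
```

Request:
carry_out([
  [3, 3.5, 0],
  [2.5, 3, 0],
  [1, 1.7, 0],
  [0, 0.2, -0.7],
  [0, 0, -0.5],
  [0, 0, 0],
  [0, 0, 0],
], twist=[4, 0, 0, 0, 0, 0, 0])

```text
time: 24.95
ee_pos: [659.0, 151.9, 50.5]
eef_rot: [-2.055, -2.375, 0.002]
wrist_force: [-0.2, -0.6, -3.7]
finger_gap: 37.1
```

```bash
python3 look.py scene s13 340 110 150 110;python3 look.py top t13 200 120 170 170; python3 - <<'E'
from rl import *
from plant import manip
s=manip.sense(); r=np.array(s["eef_rot"]); print(rc(np.array(s["ee_pos"])).round(1),s["ee_pos"],np.degrees(2*np.arctan2(r[1],r[0]))%180-90)
for n in ("t13","s13"):
    P=load(n).reshape(-1,3)
    q=P[(abs(P[:,0]-99)<30)&(abs(P[:,1])<50)&(P[:,2]>84)&(P[:,2]<118)]
    for y0 in range(-49,20,14):
        k=q[(q[:,1]>=y0)&(q[:,1]<y0+14)]
        if len(k)>3: print(n,y0,len(k),"x",np.percentile(k[:,0],[3,50,97]).round(1),"z",np.percentile(k[:,2],[3,50,97]).round(1))
    print(np.sort(q[:,1])[[2,5]].round(1))
E
```

```text
24.95 [659.  151.9  50.5] [-2.055e+00 -2.375e+00  2.000e-03] [-0.2 -0.6 -3.7] 37.10363045246014
25.0 [659.6 151.9  51. ] [-2.055e+00 -2.376e+00  1.000e-03] [ 0.9  0.6 -4.2] 37.118848261691575
[96.5 24.9 51.4] [659.87972181 152.13918255  51.41714079] 8.281121836059071
t13 -49 103 x [ 77.8  92.2 110.1] z [ 88.  110.1 115.8]
t13 -35 138 x [ 76.9  90.2 111.5] z [ 98.  112.2 115.8]
t13 -21 136 x [ 77.6  91.  110.9] z [ 98.6 112.2 116. ]
t13 -7 115 x [ 77.2  94.3 111. ] z [ 97.7 112.6 116.6]
t13 7 21 x [ 96.9 105.3 114.7] z [104.  113.3 116.6]
[-42.7 -42.4]
s13 -49 175 x [ 80.7  99.5 114.3] z [ 84.8  99.3 113.9]
s13 -35 92 x [ 88.9 108.5 115. ] z [ 87.8 107.5 114.7]
s13 -21 94 x [ 89.2 109.3 114.9] z [ 87.6 106.9 114.4]
s13 -7 86 x [ 89.2 110.7 115.7] z [ 88.4 107.8 114.9]
s13 7 175 x [ 71.8 112.8 128.2] z [ 86.5 107.7 116.4]
[-43.7 -43.2]
```

View pics/s13.png

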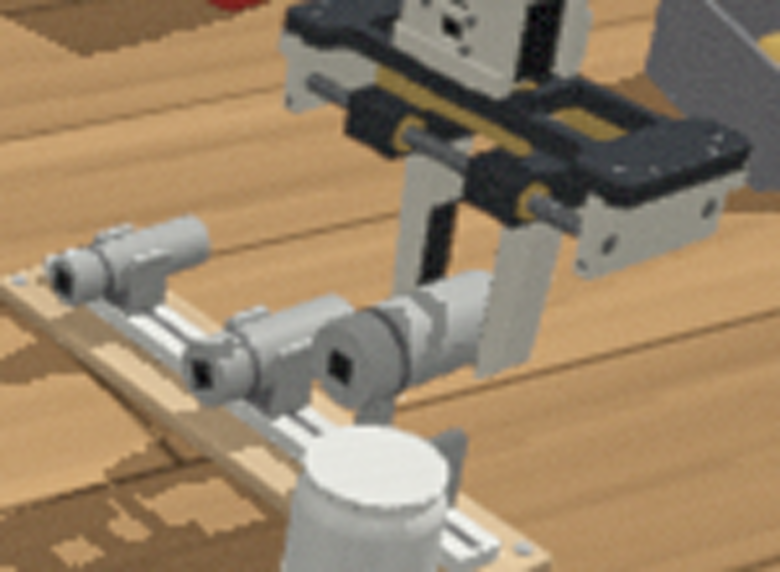

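View pics/t13.png

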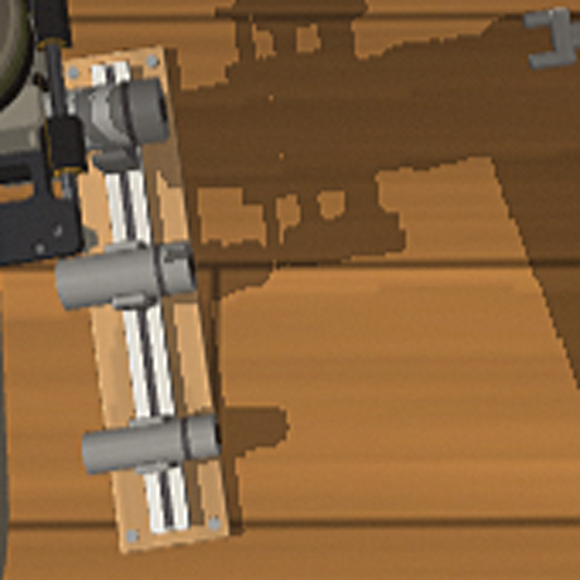

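Request:
carry_out([
  [0.25, 0.15, -0.5],
  [0, 0, -0.8],
  [0, 0, -0.7],
  [0, 0, -0.5],
  [0, 0, 0],
  [0, 0, 0],
], twist=[0, 0, 0, 0, 0, 0])

```text
time: 25.65
ee_pos: [662.3, 154.5, 25.9]
eef_rot: [-2.054, -2.377, 0.001]
wrist_force: [-0.4, 0.5, -4.2]
finger_gap: 37.0
```

Request:
carry_out([
  [0, 0, -0.15],
  [0, 0, -0.1],
  [0, 0, 0],
  [0, 0, 0],
], twist=[0, 0, 0, 0])

```text
time: 26.05
ee_pos: [662.9, 154.6, 24.0]
eef_rot: [2.054, 2.377, 0.001]
wrist_force: [1.6, -0.1, -2.6]
finger_gap: 37.1
```

Request:
carry_out([
  [0, 0, -0.1],
  [0, 0, 0],
], twist=[0, 0])

```text
time: 26.25
ee_pos: [663.2, 154.7, 23.2]
eef_rot: [2.053, 2.377, 0.002]
wrist_force: [1.6, 0.0, 0.0]
finger_gap: 36.8
```

Net contact is about 4 N, with little side force. I'll release, lift and centre for the press.

Request:
carry_out([
  [0, 0, 0],
  [0, 0, 0],
  [0, 0, 0],
  [0, 0, 0],
], twist=[0, 0, 0, 0], hand=0.58)

```text
time: 26.65
ee_pos: [662.4, 154.6, 22.5]
eef_rot: [-2.054, -2.377, 0.0]
wrist_force: [-0.4, -0.1, 0.9]
finger_gap: 53.8
```

Request:
carry_out([
  [0, 0, 1],
  [0, 0, 2],
  [0, 0, 2],
  [0.1, -0.5, 0],
  [0.2, -1.5, 0],
  [0, -0.7, 0],
  [0, 0, 0],
], twist=[0, 0, 0, 0, 0, 0, 0])

```text
time: 27.35
ee_pos: [664.6, 125.5, 70.9]
eef_rot: [-2.055, -2.374, 0.003]
wrist_force: [0.1, -0.0, -0.4]
finger_gap: 54.3
```

Request:
carry_out([
  [0, 0, 0],
  [0, 0, 0],
  [0, 0, 0],
  [0, 0, 0],
  [0, 0, 0],
  [0, 0, 0],
  [0, 0, 0],
  [0, 0, 0],
], twist=[0, 0, 0, 0, 0, 0, 0, 0], hand=0)

```text
time: 28.15
ee_pos: [665.5, 127.6, 72.6]
eef_rot: [2.054, 2.377, 0.0]
wrist_force: [0.2, 0.7, 0.9]
finger_gap: 0.5
```

```bash
python3 look.py scene s14 340 110 150 110;python3 chk.py 99.5 s14; python3 - <<'E'
from rl import *
from plant import manip
s=manip.sense(); r=np.array(s["eef_rot"]); print(rc(np.array(s["ee_pos"])).round(1),s["ee_pos"],s["finger_gap"])
E
```

```text
28.15 [665.5 127.6  72.6] [2.054 2.377 0.   ] [0.2 0.7 0.9] 0.5161789583264711
s14 -49 97 x [ 84.   98.  114.8] z [61.9 77.1 86.5]
s14 -35 75 x [ 93.8 110.8 118.6] z [73.3 84.  88.4]
s14 -21 84 x [ 92.7 114.1 120.2] z [60.3 81.1 88.2]
s14 -7 112 x [ 94.1 116.3 123.4] z [44.1 77.1 87.8]
s14 7 102 x [ 94.1 115.3 123.1] z [43.2 78.4 88. ]
s14 21 85 x [ 93.8 112.7 119.9] z [62.4 81.8 87.9]
s14 35 30 x [ 93.2 114.9 119.1] z [59.6 79.7 87.4]
[-41.2 -41. ] [39.  39.9]
[98.5 -0.2 72.6] [665.52480253 127.61683427  72.60239098] 0.471460459056428
```

View pics/s14.png

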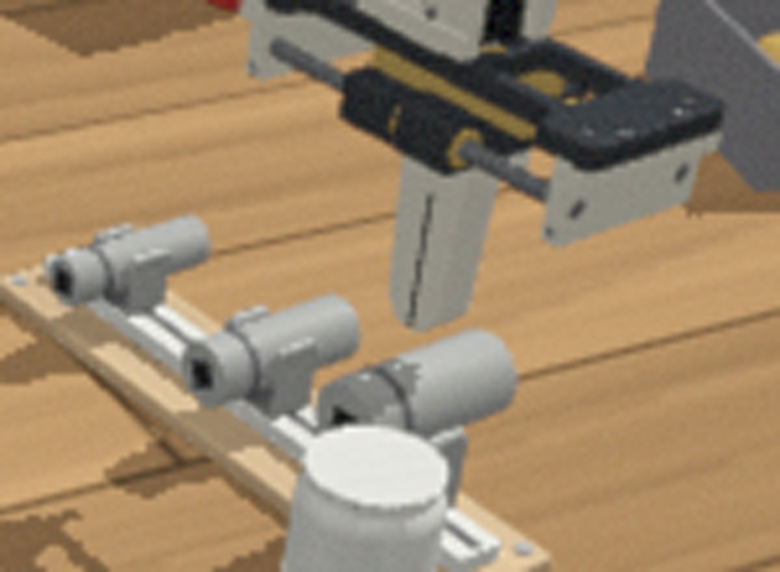

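Request:
carry_out([
  [0, 0, -0.8],
  [0, 0, -0.6],
  [0, 0, -0.2],
  [0, 0, -0.15],
  [0, 0, -0.1],
  [0, 0, 0],
], twist=[0, 0, 0, 0, 0, 0])

```text
time: 28.8
ee_pos: [665.3, 127.6, 54.5]
eef_rot: [-2.054, -2.377, 0.0]
wrist_force: [-2.9, -0.2, 4.4]
finger_gap: 0.1
```

Request:
carry_out([
  [-0.05, 0, -0.2],
  [-0.05, 0, -0.2],
  [0, 0, 0],
], twist=[0, 0, 0])

```text
time: 29.1
ee_pos: [664.3, 127.5, 51.3]
eef_rot: [-2.054, -2.377, 0.0]
wrist_force: [-6.3, -0.4, 9.4]
finger_gap: 0.4
```

Request:
carry_out([
  [-0.05, 0, -0.2],
  [0, 0, -0.2],
  [0, 0, 0],
], twist=[0, 0, 0])

```text
time: 29.4
ee_pos: [663.5, 127.4, 47.4]
eef_rot: [-2.054, -2.377, 0.001]
wrist_force: [-8.4, -1.6, 12.4]
finger_gap: 0.4
```

```bash
python3 look.py scene s15 390 130 75 60; python3 look.py wrist w15 200 180 240 180; python3 chk.py 99.5 s15
```

```text
29.4 [663.5 127.4  47.4] [-2.054e+00 -2.377e+00  1.000e-03] [-8.4 -1.6 12.4] 0.38648312919793715
29.45 [663.5 127.4  47.4] [-2.054e+00 -2.377e+00  1.000e-03] [-8.7 -0.7 10.9] 0.511034302196465
s15 -49 50 x [ 87.6  99.5 113.7] z [59.6 73.7 80.6]
s15 -35 52 x [ 96.7 111.4 120.8] z [71.4 77.8 80.5]
s15 -21 140 x [ 85.  106.2 123.6] z [62.5 81.2 98.9]
s15 -7 126 x [103.  119.3 128.8] z [38.9 71.6 97.8]
s15 7 85 x [104.2 118.8 127.1] z [43.3 72.3 85.2]
s15 21 82 x [ 99.7 118.5 123.9] z [52.6 72.5 79.8]
s15 35 30 x [ 98.7 117.7 122.7] z [53.9 73.3 79.5]
[-40.4 -40.3] [40.  40.4]
```

View pics/s15.png

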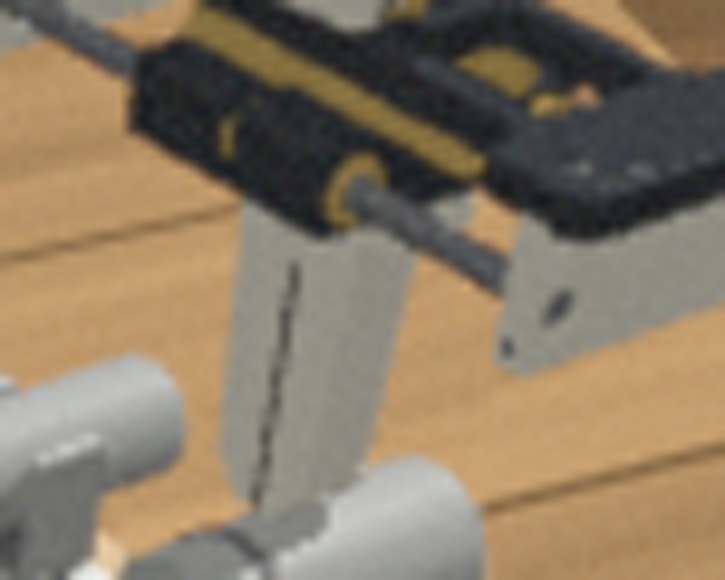

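View pics/w15.png

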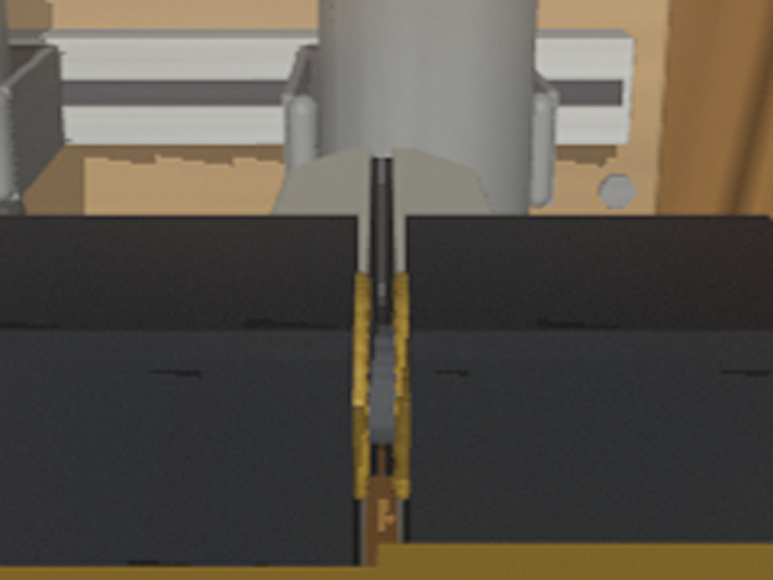

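The shut tips are sitting on the −x flank of the socket and have pushed the clip about 4 mm towards +x. I'll lift, re-centre over the socket and press again.

Request:
carry_out([
  [0, 0, 0.8],
  [0, 0, 1],
  [0.4, 0.1, 0],
  [0.3, 0, 0],
  [0, 0, 0],
  [0, 0, 0],
], twist=[0, 0, 0, 0, 0, 0])

```text
time: 30.1
ee_pos: [670.7, 128.5, 63.4]
eef_rot: [-2.053, -2.377, 0.001]
wrist_force: [-0.0, -0.7, 0.2]
finger_gap: 0.4
```

```bash
python3 look.py scene s16 340 110 150 110; python3 look.py wrist w16 200 180 240 180; python3 chk.py 103 s16;  python3 - <<'E'
from rl import *
from plant import manip
s=manip.sense(); r=np.array(s["eef_rot"]); print(rc(np.array(s["ee_pos"])).round(1),s["ee_pos"],s["finger_gap"])
P=load("w16")
q=P.reshape(-1,3)
q=q[(q[:,0]>75)&(q[:,0]<135)&(q[:,1]>15)&(q[:,1]<40)&(q[:,2]>40)&(q[:,2]<95)]
print("socket in wrist x",np.percentile(q[:,0],[1,50,99]).round(1),"ztop",np.percentile(q[:,2],98)); t=q[q[:,2]>np.percentile(q[:,2],98)-2]; print(t[:,0].mean())
q=P.reshape(-1,3); q=q[(abs(q[:,0]-103)<30)&(abs(q[:,1])<14)&(q[:,2]>92)&(q[:,2]<125)]
for a in range(92,125,4):
    k=q[(q[:,2]>=a)&(q[:,2]<a+4)]
    if len(k)>3: print(a,len(k),np.percentile(k[:,0],[2,98]).round(1))
E
```

```text
30.1 [670.7 128.5  63.4] [-2.053e+00 -2.377e+00  1.000e-03] [-0.  -0.7  0.2] 0.4303396712561626
30.15 [670.7 128.5  63.4] [-2.053e+00 -2.377e+00  1.000e-03] [ 0.4  0.3 -0.1] 0.4952652493577465
s16 -49 55 x [ 85.5  96.6 111.3] z [59.  73.2 79.6]
s16 -35 54 x [ 93.4 108.9 117.6] z [71.8 78.4 81.1]
s16 -21 85 x [ 94.6 111.8 121. ] z [62.3 76.5 98.5]
s16 -7 113 x [ 97.3 117.8 127. ] z [43.8 70.8 89.6]
s16 7 91 x [ 95.9 116.3 125.3] z [41.3 71.7 80.8]
s16 21 84 x [ 93.2 115.9 121.5] z [52.8 74.2 80.4]
s16 35 31 x [ 93.8 114.2 120.9] z [55.6 74.8 79.5]
[-40.9 -40.8] [40.1 42.2]
[103.7  -0.   63.4] [670.64416901 128.54558147  63.43063399] 0.48139240799564254
socket in wrist x [ 84.6 103.  121.2] ztop 81.80679448415287
103.06867391074995
96 73 [ 97.2 112.5]
100 122 [ 93.9 116. ]
104 162 [ 91.6 118.3]
108 196 [ 90.9 118.8]
112 249 [ 90.8 118.7]
116 218 [ 90.6 119.2]
120 208 [ 90.5 119.4]
124 11 [102.3 114.7]
```

View pics/w16.png

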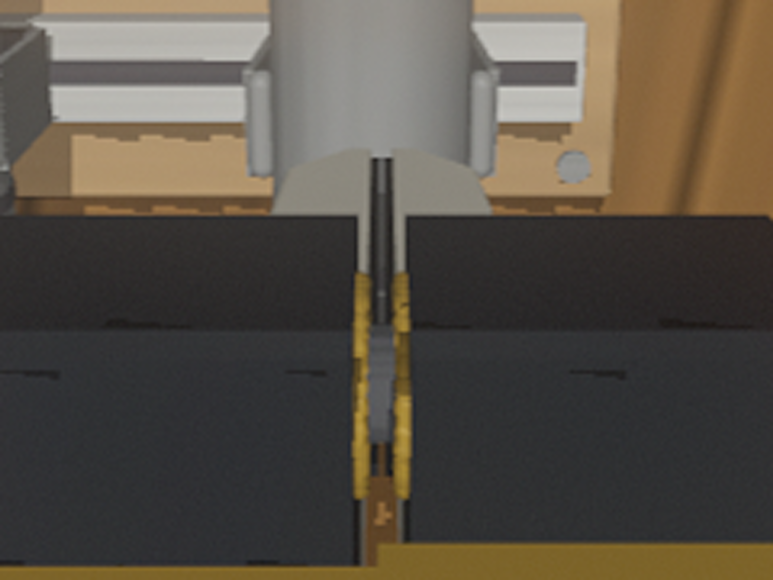

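View pics/s16.png

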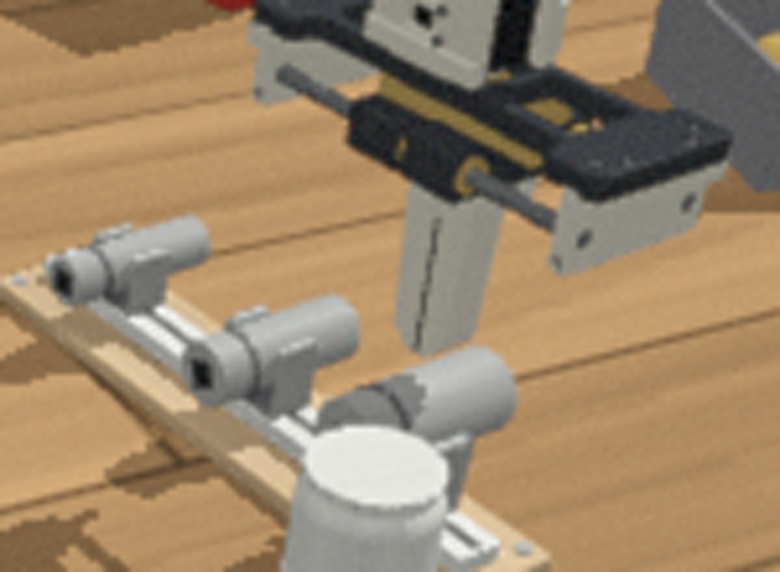

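Request:
carry_out([
  [-0.15, 0, -0.6],
  [0, 0, -0.4],
  [0, 0, -0.3],
  [0, 0, -0.2],
  [0, 0, -0.1],
  [0, 0, 0],
], twist=[0, 0, 0, 0, 0, 0])

```text
time: 30.8
ee_pos: [669.6, 128.6, 48.3]
eef_rot: [2.054, 2.377, 0.0]
wrist_force: [-1.1, 0.0, 1.3]
finger_gap: 0.3
```

Request:
carry_out([
  [0, 0, -0.2],
  [0, 0, -0.1],
  [0, 0, 0],
], twist=[0, 0, 0])

```text
time: 31.1
ee_pos: [671.1, 128.8, 47.9]
eef_rot: [2.052, 2.375, 0.004]
wrist_force: [-4.9, 0.1, 12.8]
finger_gap: 0.2
```

Request:
carry_out([
  [-0.1, 0, -0.1],
  [0, 0, -0.1],
  [0, 0, 0],
], twist=[0, 0, 0])

```text
time: 31.4
ee_pos: [670.6, 128.8, 46.3]
eef_rot: [2.052, 2.375, 0.005]
wrist_force: [-1.9, 0.3, 13.2]
finger_gap: 0.3
```

Side force is down to −1.9 N and the push is nearly vertical. I'll keep going.

Request:
carry_out([
  [0, 0, -0.15],
  [0, 0, -0.15],
  [0, 0, 0],
], twist=[0, 0, 0])

```text
time: 31.7
ee_pos: [670.3, 128.7, 42.6]
eef_rot: [2.052, 2.375, 0.004]
wrist_force: [-2.4, -0.4, 9.9]
finger_gap: 0.3
```

Request:
carry_out([
  [0, 0, -0.15],
  [0, 0, -0.15],
  [0, 0, 0],
], twist=[0, 0, 0])

```text
time: 32.0
ee_pos: [669.5, 128.7, 38.0]
eef_rot: [2.053, 2.376, 0.002]
wrist_force: [1.8, 0.8, 3.0]
finger_gap: 0.4
```

Request:
carry_out([
  [0, 0, -0.2],
  [0, 0, -0.15],
  [0, 0, -0.1],
  [0, 0, 0],
], twist=[0, 0, 0, 0])

```text
time: 32.4
ee_pos: [669.2, 128.6, 33.8]
eef_rot: [2.053, 2.376, 0.001]
wrist_force: [-2.1, -0.8, 9.3]
finger_gap: 0.5
```

Request:
carry_out([
  [0, 0, -0.1],
  [0, 0, -0.1],
  [0, 0, 0],
], twist=[0, 0, 0])

```text
time: 32.7
ee_pos: [670.0, 128.8, 33.6]
eef_rot: [2.052, 2.376, 0.004]
wrist_force: [-4.4, -1.3, 17.0]
finger_gap: 0.5
```

Request:
carry_out([
  [0, 0, 1],
  [0, 0, 2.5],
  [0, 0, 4],
  [-1, -3, 3],
  [-3, -4, 0],
  [-3, -4, 0],
  [-3, -4, 0],
  [-3, -4, 0],
], twist=[0, 0, 0, 0, 0, 0, 0, 0])

```text
time: 33.5
ee_pos: [536.7, -62.5, 135.0]
eef_rot: [-2.053, -2.377, 0.001]
wrist_force: [0.3, -0.7, -0.1]
finger_gap: 0.3
```

Request:
carry_out([
  [-3, -4, 0],
  [-2, -4, 0],
  [0, -4, 0],
  [0, -4, 0],
  [0, -2, 0],
  [0, 0, 0],
  [0, 0, 0],
], twist=[0, 0, 0, 0, 0, 0, 0])

```text
time: 34.2
ee_pos: [488.0, -241.2, 135.0]
eef_rot: [-2.054, -2.375, -0.0]
wrist_force: [0.7, 0.9, -0.0]
finger_gap: 0.6
```

```bash
python3 look.py scene s17 310 110 150 110; python3 look.py top t17 200 50 260 270; for x in -96 8 102; do echo == $x; python3 chk.py $x t17; done
```

```text
34.2 [ 488.  -241.2  135. ] [-2.054 -2.375 -0.   ] [ 0.7  0.9 -0. ] 0.5636914191609951
34.25 [ 488.2 -240.5  135. ] [-2.053 -2.376 -0.   ] [0.5 0.6 0.3] 0.3967653069345123
== -96
t17 -49 47 x [-106.4  -95.4  -83.4] z [37.2 49.2 54.6]
t17 -35 86 x [-107.4  -95.7  -83.6] z [43.9 51.8 54.4]
t17 -21 94 x [-109.5  -95.3  -80.9] z [45.1 51.3 55. ]
t17 -7 116 x [-111.   -94.9  -79.3] z [47.3 51.7 54.5]
t17 7 90 x [-108.2  -95.6  -83.1] z [45.2 51.3 55.4]
t17 21 85 x [-107.1  -95.2  -82.9] z [43.8 51.4 55. ]
t17 35 30 x [-106.8  -94.5  -83.7] z [43.9 51.7 54.9]
[-40.5 -40.4] [39.  39.4]
== 8
t17 -49 48 x [-5.5  7.9 22.9] z [39.4 54.7 59.8]
t17 -35 106 x [-6.3  7.2 23.1] z [47.3 57.2 61. ]
t17 -21 118 x [-9.1  6.8 26.6] z [44.3 56.8 60.9]
t17 -7 131 x [-10.3   7.   26.8] z [50.9 57.1 61.1]
t17 7 110 x [-6.4  7.5 24. ] z [48.2 57.1 60.8]
t17 21 104 x [-6.4  7.2 23.2] z [45.6 57.3 61.4]
t17 35 46 x [-6.6  6.7 22.2] z [45.3 56.  61.5]
[-39.3 -39.1] [40.8 41.1]
== 102
t17 -49 70 x [ 83.6  99.5 115.6] z [40.4 59.9 66.1]
t17 -35 124 x [ 82.7  96.5 116.9] z [48.9 63.1 67.4]
t17 -21 139 x [ 79.4  97.3 120.4] z [46.8 62.  66.8]
t17 -7 161 x [ 78.7  97.  121.7] z [43.3 61.6 66.8]
t17 7 126 x [ 79.7  97.2 118.9] z [50.2 62.7 67.2]
t17 21 121 x [ 82.8  97.4 117. ] z [49.6 62.9 66.9]
t17 35 42 x [ 82.9  96.2 116.5] z [46.2 62.4 66.1]
[-40.2 -40.1] [39.2 39.8]
```

View pics/s17.png

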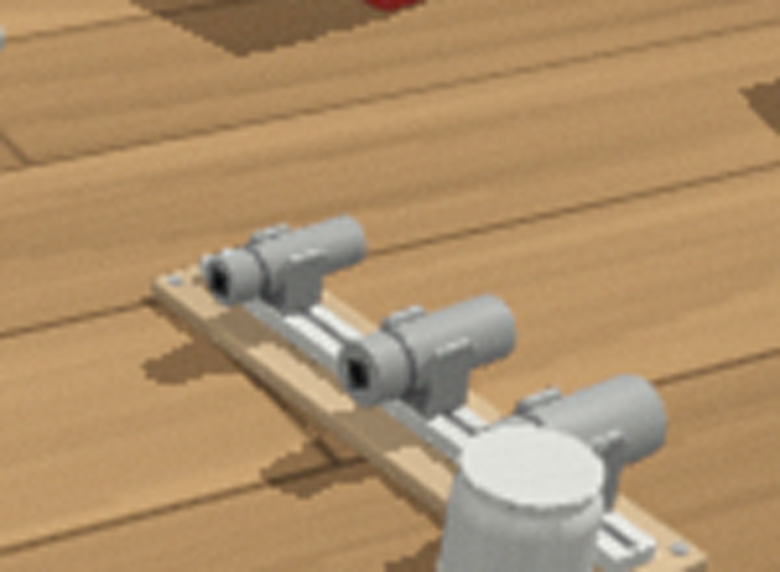

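View pics/t17.png

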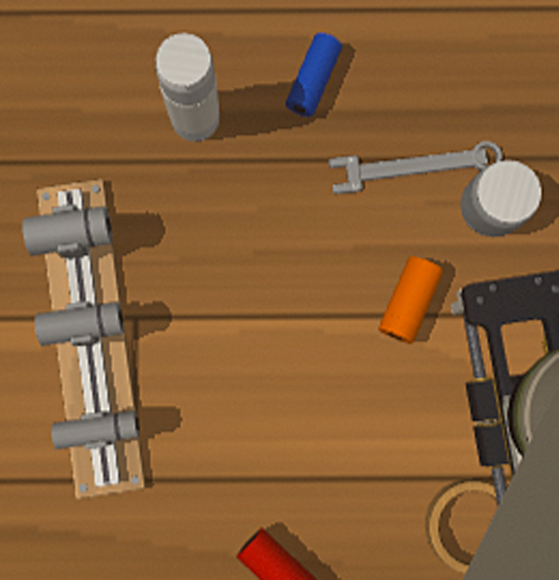

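Request:
carry_out([
  [0, 0, 0],
  [0, 0, 0],
  [0, 0, 0],
  [0, 0, 0],
  [0, 0, 0],
  [0, 0, 0],
], twist=[0, 0, 0, 0, 0, 0], hand=0.3)

```text
time: 34.9
ee_pos: [488.6, -241.4, 135.6]
eef_rot: [2.054, 2.377, -0.0]
wrist_force: [-0.4, 0.0, -1.1]
finger_gap: 27.9
```

```bash
python3 -c "
from plant import workorder,manip
print(manip.sense()['time'],workorder.job_done())"
```

```text
the job is handed in; nothing more can be done
34.9 None
```

All three sockets are pressed home in the clips of their own size, and I handed the job in at 34.9 s with the arm clear of everything.

**Last checks, from the top-camera depth:**

| Socket | Top above bench, measured (home) | Position along rail |
|---|---|---|
| Small | about 55 mm (54) | −95 mm |
| Middle | about 61 mm (60) | +8 mm |
| Large | about 67 mm (66) | +100 mm |

- **Alignment:** Each socket is within about 1 mm of centre across the rail. Each one's sides run parallel to the rail's y axis, and the large one was seen only in the top view.
- **Force:** The highest push I read was about 22 N. I only read the force at the end of each move, so a brief peak could have been missed.
- **Bystanders:** The spray can, tin, tape roll and wrench looked untouched in the last picture. I did not re-measure them.

**What went wrong or disagreed:**
- **First grasp:** It closed on air because the real fingertips sit about 30 mm above the reported TCP. I measured the offset and worked with it after that.
- **Middle clip:** It slid about 3 mm towards +x while I pressed. I left the socket at +8 mm, which should be within the limit if the place is at mid-rail, but I could not measure the place itself.
- **Large socket:** The first press landed on its flank and pushed the clip about 4 mm. I re-centred and pressed it home; the top view now puts it within about 1 mm of where the clip first stood.
- **Camera agreement:** The top and scene views differ by about 1 to 2 mm along the rail.

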